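# Unpack the coffee delivery

## Task

Unpack the coffee delivery: first move the black caddy off the carton and stand it upright in the middle of the round woven mat, then fold both carton flaps right back, so that they lean far outwards and stay open. Take out every tin and stand it upright in the tray of its own colour, blue in blue and gold in gold; leave the mug, jar and bottle alone.

Things in the scene. Friction and masses are not known exactly. Their poses are not given: they have to be found in the camera images.
- carton: brown shipping carton, fixed, 222 (x) x 192 (y) x 95 mm high, walls and floor 4 mm; origin: centre of its underside on the counter. x along its length and hinges, y across, z up; its y points roughly to the robot's left. Its two long flaps are shut at the start and meet at a seam over the middle; their top face is 100 mm above the counter.
- flap_left (a joint): hinge of the carton's left flap (the one hinged along the carton's +y wall), rad: 0 = shut (horizontal), 1.57 = upright, 3.14 = horizontal outside; range 0 to 3.2. The flap is a stiff card panel 220 x 94 x 5 mm, 50 g; it reaches from the hinge 94 mm to the seam along the carton's middle. The hinge is stiff (0.06 N m of friction): the flap stays where it is left.
- flap_right (a joint): hinge of the carton's right flap (the one hinged along the carton's -y wall), rad: 0 = shut (horizontal), 1.57 = upright, 3.14 = horizontal outside; range 0 to 3.2. The flap is a stiff card panel 220 x 94 x 5 mm, 50 g; it reaches from the hinge 94 mm to the seam along the carton's middle. The hinge is stiff (0.06 N m of friction): the flap stays where it is left.
- flap_left_tab (a point): centre of the red upright pull tab on the left flap, 40 (along the hinge) x 8 x 32 mm high, standing square on the flap's upper face at its free edge, over the pale tape: -78 mm along x from the hinge's middle, 90 mm from the hinge line, 18.5 mm above the flap's mid-plane. Axes turn with the flap about x; as the carton's when shut
- flap_right_tab (a point): centre of the red upright pull tab on the right flap, 40 (along the hinge) x 8 x 32 mm high, standing square on the flap's upper face at its free edge, over the pale tape: +78 mm along x from the hinge's middle, 90 mm from the hinge line, 18.5 mm above the flap's mid-plane. Axes turn with the flap about x; as the carton's when shut
- flap_left_hinge (a point): middle of the hinge line of the left flap, on the carton's +y rim (97.5 mm above the counter, at the flap's mid-thickness); fixed to the carton, x along the hinge
- flap_right_hinge (a point): middle of the hinge line of the right flap, on the carton's -y rim (97.5 mm above the counter, at the flap's mid-thickness); fixed to the carton, x along the hinge
- caddy: square black coffee caddy with a brass-coloured lid, rigid and closed, 60 x 60 x 80 mm high, 0.15 to 0.3 kg, loose; at the start it stands on the shut flaps, across the seam; origin: centre of its underside, x and y square to its sides
- mat: round woven straw-coloured mat, 116 mm across, 4 mm thick, fixed on the counter to the left or right of the carton; origin: centre of its underside
- tin_blue1: blue round coffee tin, 50 mm diameter, 62 mm high, 0.12 kg, loose; at the start it stands upright in the carton (inner floor 4 mm above the counter); may be absent; origin: centre of its underside, z up along it
- tin_blue2: blue round coffee tin, 50 mm diameter, 62 mm high, 0.12 kg, loose; at the start it stands upright in the carton (inner floor 4 mm above the counter); may be absent; origin: centre of its underside, z up along it
- tin_blue3: blue round coffee tin, 50 mm diameter, 62 mm high, 0.12 kg, loose; at the start it stands upright in the carton (inner floor 4 mm above the counter); may be absent; origin: centre of its underside, z up along it
- tin_gold1: gold round coffee tin, 50 mm diameter, 62 mm high, 0.12 kg, loose; at the start it stands upright in the carton (inner floor 4 mm above the counter); may be absent; origin: centre of its underside, z up along it
- tin_gold2: gold round coffee tin, 50 mm diameter, 62 mm high, 0.12 kg, loose; at the start it stands upright in the carton (inner floor 4 mm above the counter); may be absent; origin: centre of its underside, z up along it
- tin_gold3: gold round coffee tin, 50 mm diameter, 62 mm high, 0.12 kg, loose; at the start it stands upright in the carton (inner floor 4 mm above the counter); may be absent; origin: centre of its underside, z up along it
- tray_blue: blue low tray, fixed, 86 (x) x 184 (y) x 14 mm high, walls and floor 4 mm, for the blue tins (room for three in a row along its y); left or right of the carton; origin: centre of its underside
- tray_gold: gold low tray, fixed, 86 (x) x 184 (y) x 14 mm high, walls and floor 4 mm, for the gold tins (room for three in a row along its y); left or right of the carton; origin: centre of its underside
- mug: white mug, 80 mm across, 90 mm high, loose bystander, on the side of the carton away from the mat; origin: centre of its underside
- jar: amber glass jar, 72 mm across, 110 mm high, loose bystander behind the carton; origin: centre of its underside
- syrup: green bottle, 60 mm across, 170 mm high, loose bystander behind the carton; origin: centre of its underside
Mind the look-alikes: they are no part of the job. Several things look just like the mat: the one meant starts nearest to the robot's base.

How it is judged:
By the outcome, as a careful person would: the job done as asked, in the order asked, and still so for the second after the job is handed in, with the robot touching nothing.
Of tin_blue1, tin_blue2, tin_blue3, tin_gold1, tin_gold2, tin_gold3 only 3 to 5 are there at a start; the rules pass over those that are not, and their reading is None.
At some moment in a run one of caddy may be knocked a few centimetres aside while the robot is not near it.
Once in a run the grip may slacken for a moment while it holds something.
It also fails if it takes over 210 s, if anything falls off the work surface, if the arm or the gripper's body presses on something with over 40 N, if the wrist force passes 120 N, or if a joint passes its speed limit or range.

## Robot

A 6-joint arm with a two-finger parallel gripper is mounted at the origin on the work surface. World frame = base frame: x ahead of the robot, y to its left, z up, the work surface at z = 0. Lengths are in mm, angles in rad, forces in N, time in s.
With the tool pointing down it reaches from about 350 to 925 mm from the base axis. Payload 6.4 kg.
Tool frame: the origin (TCP) lies between the finger pads; the fingertips stand 8 mm ahead of it and the grasp point (between the pads) lies 11 mm behind it; z points along the fingers, y is the line along which they close (so a half turn about z gives the same grasp; the last joint's range is limited). The gripper opens to 94 mm and grips with 3 to 60 N. Pads are 16 mm wide; open, the fingers measure 119 mm over their backs; the gripper's body (75 mm by 177 mm) begins 78 mm behind the grasp point.
Start: joints at [1.015, 0.245, 1.558, -0, 1.339, -0.174], TCP at [242.182, 603.209, 213.455] pointing down, gripper open.
Joint ranges: [-3.13, 3.13], [-1.02, 2.26], [0.13, 2.54], [-0.95, 4.09], [0.21, 2.88], [-2.74, 2.74]. Speed limits (rad/s): [2.57, 2.57, 3.14, 3.14, 3.14, 3.14].

## Interface

Orientations are given as a 3x3 rotation matrix whose columns are the frame's x, y, z axes.
In Python, from plant import get_state, snapshot, finish_job, find_in gives the robot as it stands.
- The arm moves only by the shell command python3 -m pendant 'ROWS' [FORCE]. ROWS is JSON, a list of rows, each an object with "linear": the shift along the world's x, y, z as a fraction of full scale, a list of three; "dr": the turn, a rotation vector about the world's x, y, z as a fraction of full scale, a list of three; "jaw": the opening, from 0 (shut) to 1 (fully open). In form: [{"linear": [dx, dy, dz], "dr": [wx, wy, wz], "jaw": jaw}, ...]. A call has 1 to 20 rows; each row is the pose to reach, as a shift and turn from the pose commanded when the call began; what a row does not reach only later rows make up. Full scale, the value 1, is 100 mm for a shift and 120 degrees for a turn. A row lasts 1/12 s, in which the tool goes at most 41.7 mm and 7.16 degrees, less where a joint would pass 70% of its speed; a pose out of reach is approached as far as the arm can. A call with a number of a shift or a turn outside -1 to 1 is refused whole. A call with a gripper value outside its range is refused whole. The fingers move at their own pace and stop on an object; FORCE is the grip in N (left out, the last holds). Time passes only in rows, so rows that repeat a pose let the fingers close. It gives the time, the measured TCP pose, the force, the opening and the grip force at its end, in the units of the state.
- get_state(): the state, without advancing time (a new reading comes with each control period).
- snapshot(name): name is "side" or "top"; returns a dict with "frame" (480x640x3 uint8, red, green, blue), "fx", "fy", "cx", "cy" (pixels), "dist_coeffs" ([k1, k2, p1, p2, k3] as OpenCV has them; the pictures are not rectified), "world_to_cam" (4x4, takes a point from world to camera coordinates). Camera axes: x right, y down, z forward; pixel columns grow to the right and rows downward; lengths in mm; the calibration is good to about 2 mm. A picture is of the moment at which its call begins. There is no depth.
- finish_job(): hands the job in; it is judged then, once.
Trained networks look in a picture, given as the dict that the camera call returned (one of the last four; its "shot" number tells which), for a name from the list of things; names that differ only in an ending like _2 or _b are one class to them, and where a whole thing is asked for, a point or a joint stands for the part that bears it (a point fixed in the world has none). Each returns a list of dicts, best first, with "conf" (0 to 1); they miss things now and then, are a little off and sometimes report something else, mostly with a low value. They report only what shows in the picture. A call takes as long as a camera call. They do not tell look-alikes from the thing itself.
- find_in(label, picture): "box" ([left, top, width, height] in pixels, round what is visible of it).
The state is a dict: "t": time; "q": joint angles; "joint_velocities": joint speeds; "joint_efforts": joint torques, N m; "eef_pos": TCP position; "eef_rot": TCP orientation; "force": force on the tool from outside, world axes, zero at the start; "ft_torque": the same for the moment, N m; "width": finger opening in mm; "grip_force": force on a finger pad.
Only numpy, scipy, OpenCV 4.12 (cv2) and the standard library are available. Lean on these libraries where they do the work, as an engineer would, in place of code of your own. Each camera call takes 0.05 s, during which the arm holds its last target. There are 200 camera calls.

## Working session

There is one attempt and no reset: what is moved stays moved. The work goes in short steps, Python scripts to look and compute and a shell command to move; the robot and the scene stay as the last step left them, time stands still between calls to the robot, and variables do not carry over. Pictures are saved under pics/ and viewed, at most 15 in all, crops included, and the job is handed in when it is done.

```bash
mkdir -p pics; cat > h.py <<'E'
import numpy as np,cv2
from plant import get_state,snapshot,finish_job,find_in
def K(p): return np.array([[p['fx'],0,p['cx']],[0,p['fy'],p['cy']],[0,0,1.]])
def ray(p,uv):
    n=cv2.undistortPoints(np.array([[uv]],float),K(p),np.array(p['dist_coeffs'],float))[0,0]
    T=np.array(p['world_to_cam']);R=T[:3,:3];t=T[:3,3]
    return -R.T@t, R.T@np.array([n[0],n[1],1])
def onz(p,uv,z):
    o,d=ray(p,uv); return o+d*(z-o[2])/d[2]
def proj(p,X):
    T=np.array(p['world_to_cam']);r,_=cv2.Rodrigues(T[:3,:3])
    return cv2.projectPoints(np.array(X,float).reshape(-1,3),r,T[:3,3],K(p),np.array(p['dist_coeffs'],float))[0][:,0]
def save(p,n,crop=None,s=1):
    f=p['frame'][:,:,::-1]
    if crop: l,t,w,h=crop; f=f[t:t+h,l:l+w]
    cv2.imwrite(f'pics/{n}.png',cv2.resize(f,None,fx=s,fy=s,interpolation=cv2.INTER_CUBIC))
E
python3 - <<'E'
from h import *
for n in('top','side'):
    p=snapshot(n);save(p,n+'0');o,d=ray(p,(320,240));print(n,o.round(),d.round(2))
    for l in ['carton','flap_left_tab','flap_right_tab','caddy','mat','tray_blue','tray_gold','mug','jar','syrup','tin_blue1','tin_gold1']:
        for r in find_in(l,p):
            b=r['box'];c=(b[0]+b[2]/2,b[1]+b[3]/2)
            print(l,round(r['conf'],2),np.round(b),onz(p,c,0).round()[:2])
s=get_state();print({k:np.round(s[k],3).tolist() for k in s})
E
```

```text
top [ 435.   64. 1509.] [ 0.12  0.01 -0.99]
carton 0.86 [313. 208.  82.  93.] [588. -14.]
flap_left_tab 0.86 [316. 210.  42.  89.] [585.  34.]
flap_right_tab 0.6 [349. 211.  46.  85.] [590. -66.]
mat 0.88 [193. 170.  40.  39.] [765. 397.]
mat 0.84 [158. 237.  39.  39.] [568. 491.]
mat 0.68 [247. 152.  37.  38.] [821. 244.]
mat 0.67 [218. 222.  40.  45.] [606. 315.]
tray_blue 0.61 [431. 298.  66.  38.] [ 415. -329.]
tray_blue 0.42 [318. 208.  82.  92.] [588. -28.]
tray_gold 0.57 [196. 294.  69.  39.] [411. 328.]
mug 0.72 [436. 236.  40.  28.] [ 608. -305.]
jar 0.56 [308. 172.  26.  36.] [768.  84.]
jar 0.5 [317. 213.  39.  86.] [582.  35.]
jar 0.46 [316. 207.  84.  95.] [588. -26.]
syrup 0.92 [387. 178.  26.  30.] [ 767. -143.]
tin_gold1 0.63 [433. 231.  42.  32.] [ 615. -299.]
side [ 117. -457.  706.] [ 0.52  0.57 -0.64]
carton 0.58 [265. 223. 155. 143.] [611.   8.]
flap_left_tab 0.8 [268. 226. 100.  74.] [636. 115.]
flap_right_tab 0.82 [306. 235. 107.  97.] [661.   7.]
caddy 0.76 [324. 231.  44.  60.] [688.  79.]
caddy 0.27 [304. 236. 115.  96.] [664.   5.]
mat 0.95 [185. 184.  45. 
[... 276 characters left out ...]
] [ 633. -281.]
jar 0.75 [355. 199.  32.  45.] [841. 143.]
jar 0.31 [306. 233. 111.  95.] [672.  10.]
syrup 0.82 [420. 232.  42.  74.] [833. -80.]
tin_blue1 0.67 [266. 224. 154. 140.] [614.   8.]
tin_gold1 0.48 [305. 233. 114.  97.] [670.   9.]
tin_gold1 0.47 [267. 224. 153. 140.] [614.   8.]
{'t': 1.3, 'q': [1.015, 0.245, 1.558, 0.0, 1.339, -0.174], 'joint_velocities': [0.0, -0.0, -0.0, 0.0, -0.002, -0.001], 'joint_efforts': [0.001, -41.585, -31.486, 0.069, 0.029, -0.0], 'eef_pos': [242.148, 603.226, 213.448], 'eef_rot': [[-0.928, 0.373, -0.0], [0.373, 0.928, 0.0], [0.0, -0.0, -1.0]], 'force': [-0.362, -0.307, -0.715], 'ft_torque': [0.007, -0.049, -0.013], 'grip_force': 0.0, 'width': 94.16}
```

View pics/top0.png

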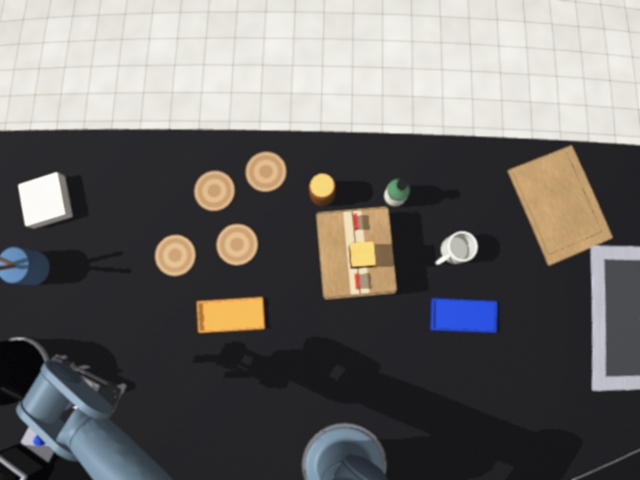

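View pics/side0.png

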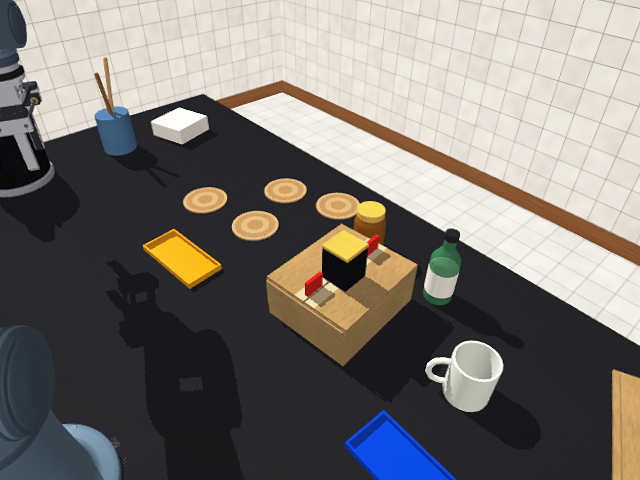

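```bash
cat >> h.py <<'E'
def cont(p,lo,hi,box):
    """largest HSV-masked contour within box (l,t,w,h), pixel coords"""
    l,t,w,h=box
    m=cv2.inRange(cv2.cvtColor(p['frame'][t:t+h,l:l+w],cv2.COLOR_RGB2HSV),lo,hi)
    cs=cv2.findContours(m,cv2.RETR_EXTERNAL,cv2.CHAIN_APPROX_NONE)[0]
    c=max(cs,key=cv2.contourArea)
    return c[:,0]+[l,t]
def plane(p,c,z): return np.array([onz(p,u,z)[:2] for u in c],np.float32)
E
python3 - <<'E'
from h import *
p=snapshot('top');save(p,'c1',(150,140,260,170),3)
bl=lambda a:(tuple(np.int32(a[0])),)
def rep(n,lo,hi,box,z):
    c=cont(p,lo,hi,box);w=plane(p,c,z);r=cv2.minAreaRect(w)
    print(n,len(c),np.round(r[0],1),np.round(r[1],1),round(r[2],2))
rep('carton',(5,40,60),(30,255,255),(308,203,95,102),100)
for i,b in enumerate([(213,217,50,52),(153,232,48,48),(188,165,50,50),(242,147,50,48)]): rep('mat%d'%i,(5,60,80),(30,255,255),b,4)
rep('caddytop',(19,130,130),(30,255,255),(340,235,45,40),180)
rep('tabF',(0,150,80),(6,255,255),(345,205,25,35),116);rep('tabN',(0,150,80),(6,255,255),(345,265,25,35),116)
rep('blue',(105,150,60),(130,255,255),(420,290,90,50),14)
rep('gold',(10,150,100),(30,255,255),(186,288,90,52),14)
E
```

```text
carton 314 [583.  -13.7] [237.5 199.2] 6.47
mat0 119 [607.4 318.1] [120.2 120.7] 1.59
mat1 118 [571.2 497.4] [121.2 120.3] 3.06
mat2 116 [761.4 392.5] [120.9 120.6] 47.26
mat3 117 [821.9 245.3] [119.5 119.2] 2.08
caddytop 125 [569.2 -25.7] [58.2 58.3] 5.56
tabF 30 [662.9 -10.3] [37.6  9.2] 6.65
tabN 30 [505.6 -17.6] [36.6  7.5] 6.83
blue 194 [ 422.2 -324.3] [193.3  92.1] 88.31
gold 192 [407.8 327. ] [ 90.1 189.8] 5.4
```

View pics/c1.png

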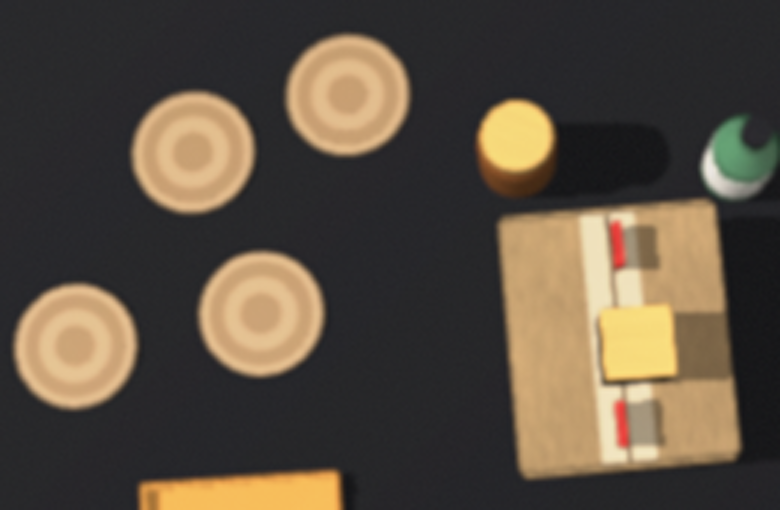

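The four mats show in the crop at (261,313), (75,346), (193,152) and (347,95). The one meant is at (261,313), top-image pixel (237,244), world (607,318): it is 686 mm from the base and the others are 757 mm or more. The carton is at about (584,-14) with yaw 5.7°, and the caddy is at (569,-26).

```bash
python3 -m pendant '[{"linear":[0.467,-0.9,0.4],"dr":[0,0,0.23],"jaw":1},{"linear":[0.467,-0.9,0.4],"dr":[0,0,0.23],"jaw":1},{"linear":[0.467,-0.9,0.4],"dr":[0,0,0.23],"jaw":1},{"linear":[0.467,-0.9,0.4],"dr":[0,0,0.23],"jaw":1}]' 20
python3 -m pendant '[{"linear":[0.467,-0.9,0],"dr":[0,0,0],"jaw":1},{"linear":[0.467,-0.9,0],"dr":[0,0,0],"jaw":1},{"linear":[0.467,-0.9,0],"dr":[0,0,0],"jaw":1}]'
python3 -m pendant '[{"linear":[0.467,-0.9,0],"dr":[0,0,0],"jaw":1},{"linear":[0.467,-0.9,0],"dr":[0,0,0],"jaw":1},{"linear":[0.467,-0.9,0],"dr":[0,0,0],"jaw":1}]'
python3 -m pendant '[{"linear":[0.467,-0.9,0],"dr":[0,0,0],"jaw":1},{"linear":[0.467,-0.9,0],"dr":[0,0,0],"jaw":1},{"linear":[0.467,-0.9,0],"dr":[0,0,0],"jaw":1}]'
python3 -m pendant '[{"linear":[0.467,-0.9,0],"dr":[0,0,0],"jaw":1},{"linear":[0.467,-0.9,0],"dr":[0,0,0],"jaw":1},{"linear":[0.467,-0.9,0],"dr":[0,0,0],"jaw":1}]'
python3 -m pendant '[{"linear":[0.467,-0.9,0],"dr":[0,0,0],"jaw":1},{"linear":[0.467,-0.9,0],"dr":[0,0,0],"jaw":1},{"linear":[0.467,-0.9,0],"dr":[0,0,0],"jaw":1},{"linear":[0.467,-0.9,0],"dr":[0,0,0],"jaw":1}]'
python3 - <<'E'
from h import *
s=get_state();print(np.round(s['eef_pos']),np.round(s['eef_rot'],2).tolist(),np.round(s['q'],2))
p=snapshot('top')
for l in ['caddy']: print(find_in(l,p))
E
```

```text
t: 1.68
eef_pos: [291.5, 511.3, 256.4]
eef_rot: [[-0.995, -0.102, 0.004], [-0.102, 0.995, 0.002], [-0.004, 0.002, -1.0]]
force: [0.0, 0.6, 0.4]
width: 93.6
grip_force: 0.0
t: 1.93
eef_pos: [336.8, 420.5, 253.5]
eef_rot: [[-0.995, -0.098, 0.001], [-0.098, 0.995, -0.001], [-0.001, -0.001, -1.0]]
force: [-0.2, -0.7, -0.4]
width: 94.1
grip_force: 0.0
t: 2.18
eef_pos: [383.7, 330.2, 253.6]
eef_rot: [[-0.995, -0.097, 0.001], [-0.097, 0.995, -0.001], [-0.001, -0.001, -1.0]]
force: [-0.0, 0.1, 0.7]
width: 94.0
grip_force: 0.0
t: 2.43
eef_pos: [430.4, 240.0, 253.7]
eef_rot: [[-0.995, -0.097, 0.001], [-0.097, 0.995, -0.001], [-0.001, -0.001, -1.0]]
force: [-0.2, 0.7, 0.6]
width: 94.1
grip_force: 0.0
t: 2.68
eef_pos: [477.2, 149.8, 253.8]
eef_rot: [[-0.995, -0.097, 0.001], [-0.097, 0.995, -0.001], [-0.001, -0.001, -1.0]]
force: [-0.4, 0.6, 0.3]
width: 94.0
grip_force: 0.0
t: 3.02
eef_pos: [523.7, 60.0, 253.5]
eef_rot: [[-0.995, -0.095, 0.0], [-0.095, 0.995, -0.001], [-0.0, -0.001, -1.0]]
force: [0.9, 0.4, 0.5]
width: 94.3
grip_force: 0.0
[524.  60. 254.] [[-1.0, -0.1, 0.0], [-0.1, 1.0, -0.0], [-0.0, -0.0, -1.0]] [-0.1  -0.08  1.83 -0.    1.39 -1.77]
[{'box': [362.3, 242.3, 14.9, 23.6], 'conf': 0.63}]
```

```bash
python3 -m pendant '[{"linear":[0.45,-0.86,0],"dr":[0,0,0],"jaw":1},{"linear":[0.45,-0.86,0],"dr":[0,0,0],"jaw":1},{"linear":[0.45,-0.86,0],"dr":[0,0,0],"jaw":1},{"linear":[0.45,-0.86,0],"dr":[0,0,0],"jaw":1},{"linear":[0.45,-0.86,0],"dr":[0,0,0],"jaw":1}]'
python3 - <<'E'
from h import *
p=snapshot('side');save(p,'s1',(220,150,240,180),3)
b=find_in('caddy',p)[0];print(b)
print(proj(p,[(569.2,-25.7,180),(569.2,-25.7,100)]))
E
```

```text
t: 3.53
eef_pos: [566.9, -21.6, 253.2]
eef_rot: [[-0.995, -0.1, -0.001], [-0.1, 0.995, 0.001], [0.001, 0.001, -1.0]]
force: [-0.8, 0.1, 0.5]
width: 94.3
grip_force: 0.0
{'box': [325.4, 231.7, 43.2, 61.1], 'conf': 0.68}
[[343.56665704 245.46050566]
 [341.56418637 278.01497748]]
```

View pics/s1.png

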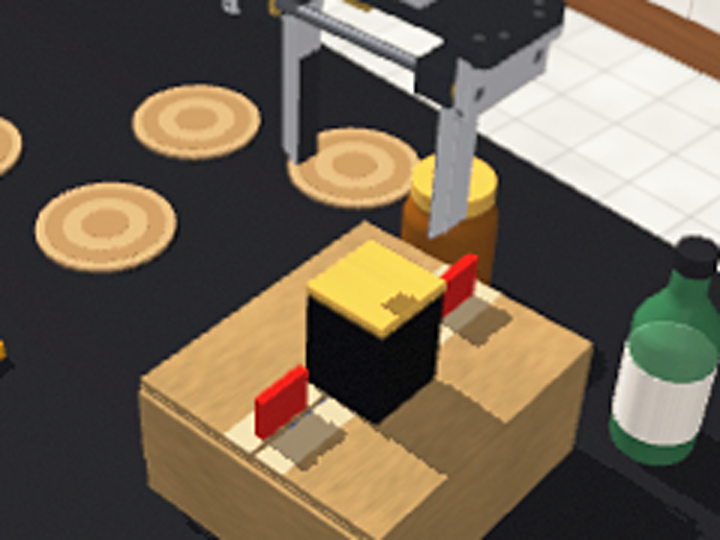

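Unmoved caddy, lid centre at crop (375,285), matches the prediction. Descending and gripping.

```bash
python3 -m pendant '[{"linear":[0,0,-0.4],"dr":[0,0,0],"jaw":1},{"linear":[0,0,-0.7],"dr":[0,0,0],"jaw":1},{"linear":[0,0,-0.9],"dr":[0,0,0],"jaw":1},{"linear":[0,0,-1],"dr":[0,0,0],"jaw":1}]'
python3 -m pendant '[{"linear":[0,0,-0.1],"dr":[0,0,0],"jaw":1},{"linear":[0,0,-0.19],"dr":[0,0,0],"jaw":1},{"linear":[0,0,-0.19],"dr":[0,0,0],"jaw":1},{"linear":[0,0,-0.19],"dr":[0,0,0],"jaw":0.5},{"linear":[0,0,-0.19],"dr":[0,0,0],"jaw":0.5},{"linear":[0,0,-0.19],"dr":[0,0,0],"jaw":0.5},{"linear":[0,0,-0.19],"dr":[0,0,0],"jaw":0.5},{"linear":[0,0,-0.19],"dr":[0,0,0],"jaw":0.5},{"linear":[0,0,-0.19],"dr":[0,0,0],"jaw":0.5},{"linear":[0,0,-0.19],"dr":[0,0,0],"jaw":0.5},{"linear":[0,0,-0.19],"dr":[0,0,0],"jaw":0.5},{"linear":[0,0,-0.19],"dr":[0,0,0],"jaw":0.5}]' 25
```

```text
t: 3.97
eef_pos: [564.9, -20.6, 150.2]
eef_rot: [[-0.995, -0.102, -0.005], [-0.102, 0.995, 0.002], [0.005, 0.002, -1.0]]
force: [-0.4, -0.6, -0.2]
width: 93.9
grip_force: 0.0
t: 4.97
eef_pos: [567.9, -23.2, 135.2]
eef_rot: [[-0.995, -0.1, 0.001], [-0.1, 0.995, -0.001], [-0.001, -0.001, -1.0]]
force: [-0.6, -1.2, 4.6]
width: 60.1
grip_force: 25.0
```

```bash
python3 -m pendant '[{"linear":[0,0,0.2],"dr":[0,0,0],"jaw":0.5},{"linear":[0,0,0.4],"dr":[0,0,0],"jaw":0.5},{"linear":[0,0,0.6],"dr":[0,0,0],"jaw":0.5},{"linear":[0,0,0.7],"dr":[0,0,0],"jaw":0.5},{"linear":[0,0,0.7],"dr":[0,0,0],"jaw":0.5},{"linear":[0,0,0.7],"dr":[0,0,0],"jaw":0.5}]'
python3 -m pendant '[{"linear":[0.05,0.2,0],"dr":[0,0,0],"jaw":0.5},{"linear":[0.1,0.45,0],"dr":[0,0,0],"jaw":0.5},{"linear":[0.1,0.7,0],"dr":[0,0,0],"jaw":0.5},{"linear":[0.1,0.9,0],"dr":[0,0,0],"jaw":0.5}]'
python3 -m pendant '[{"linear":[0.05,0.25,0],"dr":[0,0,0],"jaw":0.5},{"linear":[0.1,0.5,0],"dr":[0,0,0],"jaw":0.5},{"linear":[0.1,0.75,0],"dr":[0,0,0],"jaw":0.5},{"linear":[0.1,0.9,0],"dr":[0,0,0],"jaw":0.5}]'
python3 -m pendant '[{"linear":[0.05,0.25,0],"dr":[0,0,0],"jaw":0.5},{"linear":[0.1,0.5,0],"dr":[0,0,0],"jaw":0.5},{"linear":[0.1,0.75,0],"dr":[0,0,0],"jaw":0.5},{"linear":[0.1,0.9,0],"dr":[0,0,0],"jaw":0.5}]'
python3 -m pendant '[{"linear":[0.05,0.25,0],"dr":[0,0,0],"jaw":0.5},{"linear":[0.08,0.5,0],"dr":[0,0,0],"jaw":0.5},{"linear":[0.08,0.7,0],"dr":[0,0,0],"jaw":0.5},{"linear":[0.08,0.7,0],"dr":[0,0,0],"jaw":0.5},{"linear":[0.08,0.7,0],"dr":[0,0,0],"jaw":0.5},{"linear":[0.08,0.7,0],"dr":[0,0,0],"jaw":0.5}]'
python3 - <<'E'
from h import *
s=get_state();print(np.round(s['eef_pos'],1),s['width'],s['grip_force'])
p=snapshot('side');save(p,'s2',(160,100,240,180),3)
E
```

```text
t: 5.47
eef_pos: [567.0, -22.5, 203.7]
eef_rot: [[-0.995, -0.1, -0.001], [-0.1, 0.995, 0.001], [0.001, 0.001, -1.0]]
force: [0.1, -0.2, -2.5]
width: 59.9
grip_force: 25.0
t: 5.8
eef_pos: [576.1, 68.8, 201.9]
eef_rot: [[-0.995, -0.1, -0.004], [-0.1, 0.995, 0.001], [0.004, 0.001, -1.0]]
force: [-0.3, -0.0, -1.0]
width: 60.0
grip_force: 25.0
t: 6.13
eef_pos: [586.0, 159.4, 201.8]
eef_rot: [[-0.995, -0.101, -0.004], [-0.101, 0.995, 0.001], [0.004, 0.001, -1.0]]
force: [0.6, -0.7, -2.4]
width: 59.6
grip_force: 25.0
t: 6.47
eef_pos: [596.0, 249.2, 201.8]
eef_rot: [[-0.995, -0.101, -0.004], [-0.101, 0.995, -0.0], [0.004, 0.0, -1.0]]
force: [-0.7, 0.2, -1.2]
width: 60.0
grip_force: 25.0
t: 6.97
eef_pos: [604.9, 316.3, 203.2]
eef_rot: [[-0.995, -0.099, -0.002], [-0.099, 0.995, -0.001], [0.002, -0.001, -1.0]]
force: [-0.5, 0.1, -1.3]
width: 60.1
grip_force: 25.0
[604.9 316.3 203.2] 60.12797154202185 24.99972492456436
```

View pics/s2.png

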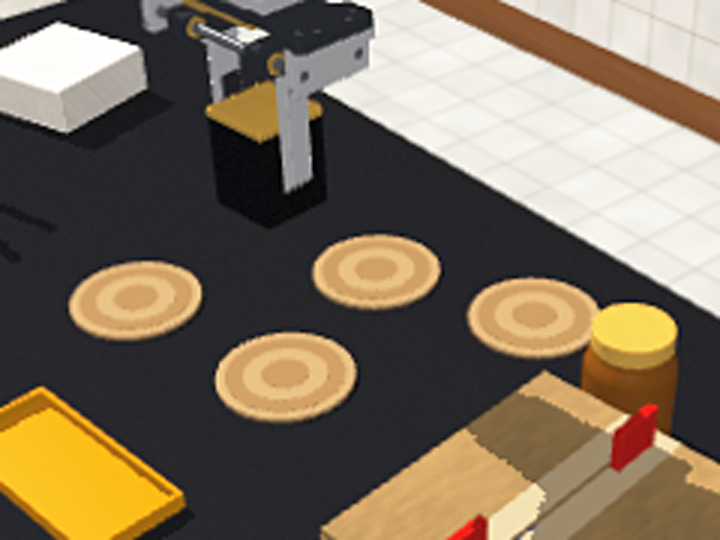

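```bash
python3 -m pendant '[{"linear":[0.01,0.01,-0.3],"dr":[0,0,0],"jaw":0.5},{"linear":[0.01,0.01,-0.6],"dr":[0,0,0],"jaw":0.5},{"linear":[0.01,0.01,-0.9],"dr":[0,0,0],"jaw":0.5},{"linear":[0.01,0.01,-1],"dr":[0,0,0],"jaw":0.5}]'
python3 -m pendant '[{"linear":[0,0,-0.3],"dr":[0,0,0],"jaw":0.5},{"linear":[0,0,-0.5],"dr":[0,0,0],"jaw":0.5},{"linear":[0,0,-0.58],"dr":[0,0,0],"jaw":0.5},{"linear":[0,0,-0.62],"dr":[0,0,0],"jaw":0.5},{"linear":[0,0,-0.64],"dr":[0,0,0],"jaw":0.5},{"linear":[0,0,-0.65],"dr":[0,0,0],"jaw":0.5},{"linear":[0,0,-0.65],"dr":[0,0,0],"jaw":0.5}]'
python3 -m pendant '[{"linear":[0,0,0],"dr":[0,0,0],"jaw":0.5},{"linear":[0,0,0],"dr":[0,0,0],"jaw":0.7},{"linear":[0,0,0],"dr":[0,0,0],"jaw":1},{"linear":[0,0,0],"dr":[0,0,0],"jaw":1},{"linear":[0,0,0],"dr":[0,0,0],"jaw":1},{"linear":[0,0,0],"dr":[0,0,0],"jaw":1},{"linear":[0,0,0.3],"dr":[0,0,0],"jaw":1},{"linear":[0,0,0.6],"dr":[0,0,0],"jaw":1},{"linear":[0,0,1],"dr":[0,0,0],"jaw":1}]'
python3 -m pendant '[{"linear":[0,0,0.4],"dr":[0,0,0],"jaw":1},{"linear":[0,0,0.8],"dr":[0,0,0],"jaw":1},{"linear":[0,0,0.9],"dr":[0,0,0],"jaw":1}]'
python3 -m pendant '[{"linear":[0,-0.4,0],"dr":[0,0,0],"jaw":1},{"linear":[0,-0.8,0],"dr":[0,0,0],"jaw":1},{"linear":[-0.3,-0.9,0],"dr":[0,0,0],"jaw":0.5}]'
python3 -m pendant '[{"linear":[-0.3,-0.4,0],"dr":[0,0,0],"jaw":0.5},{"linear":[-0.3,-0.8,0],"dr":[0,0,0],"jaw":0.5},{"linear":[-0.35,-1,0],"dr":[0,0,0],"jaw":0.5},{"linear":[-0.35,-1,0],"dr":[0,0,0],"jaw":0.5}]'
python3 - <<'E'
from h import *
s=get_state();print(np.round(s['eef_pos'],1),s['width'])
p=snapshot('top');save(p,'c2',(150,140,260,170),3)
c=cont(p,(19,120,120),(30,255,255),(205,205,60,60));r=cv2.minAreaRect(plane(p,c,84));print(r)
E
```

```text
t: 7.35
eef_pos: [603.4, 315.8, 98.9]
eef_rot: [[-0.995, -0.098, -0.008], [-0.098, 0.995, -0.003], [0.008, -0.002, -1.0]]
force: [-1.5, -0.0, -2.7]
width: 60.3
grip_force: 25.0
t: 7.93
eef_pos: [607.5, 318.5, 41.2]
eef_rot: [[-0.995, -0.1, 0.002], [-0.1, 0.995, 0.001], [-0.003, 0.001, -1.0]]
force: [0.3, 0.7, -1.5]
width: 60.0
grip_force: 25.0
t: 8.68
eef_pos: [604.5, 317.5, 137.7]
eef_rot: [[-0.995, -0.1, -0.005], [-0.1, 0.995, -0.002], [0.006, -0.001, -1.0]]
force: [0.2, -0.4, -0.3]
width: 93.8
grip_force: 0.0
t: 8.93
eef_pos: [609.5, 319.3, 238.5]
eef_rot: [[-0.995, -0.1, 0.012], [-0.1, 0.995, 0.004], [-0.012, 0.003, -1.0]]
force: [0.4, 0.2, 1.2]
width: 94.0
grip_force: 0.0
t: 9.18
eef_pos: [579.0, 223.7, 229.1]
eef_rot: [[-0.995, -0.095, 0.002], [-0.095, 0.995, -0.002], [-0.002, -0.002, -1.0]]
force: [0.2, 0.1, 0.5]
width: 90.1
grip_force: 0.0
t: 9.52
eef_pos: [540.4, 124.7, 228.9]
eef_rot: [[-0.995, -0.096, -0.001], [-0.096, 0.995, -0.001], [0.001, -0.001, -1.0]]
force: [-0.7, 0.2, 0.6]
width: 64.3
grip_force: 0.0
[540.4 124.7 228.9] 64.31233728487862
((609.8419189453125, 316.8088073730469), (61.77791976928711, 61.122920989990234), 6.400566101074219)
```

View pics/c2.png

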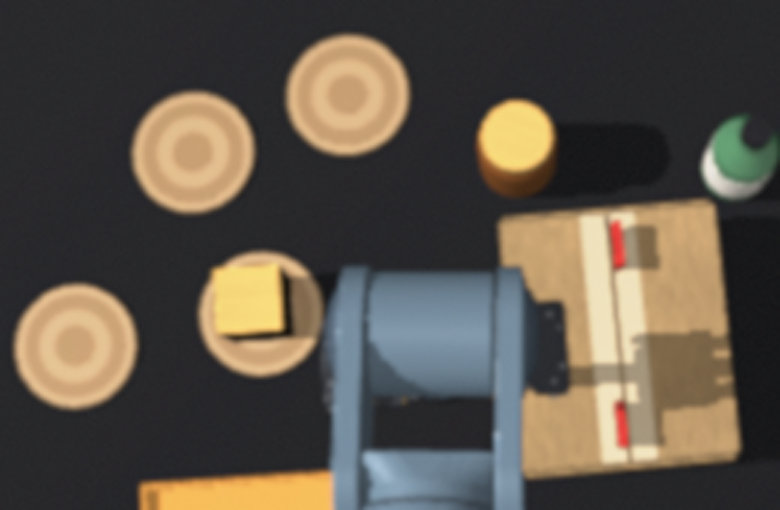

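```bash
python3 -m pendant '[{"linear":[-0.2,-0.4,0],"dr":[0,0,0],"jaw":0.45},{"linear":[-0.35,-0.8,0],"dr":[0,0,0],"jaw":0.45},{"linear":[-0.35,-1,0],"dr":[0,0,0],"jaw":0.45}]'
python3 -m pendant '[{"linear":[0,-0.42,0],"dr":[0,0,0],"jaw":0.45},{"linear":[0,-0.42,-0.3],"dr":[0,0,0],"jaw":0.45},{"linear":[0,-0.42,-0.6],"dr":[0,0,0],"jaw":0.45},{"linear":[0,-0.42,-0.6],"dr":[0,0,0],"jaw":0.45},{"linear":[0,-0.42,-0.6],"dr":[0,0,0],"jaw":0.45},{"linear":[0,-0.42,-0.6],"dr":[0,0,0],"jaw":0.45}]' 20
python3 - <<'E'
from h import *
s=get_state();print(np.round(s['eef_pos'],1),s['width'],np.array([505.8,-17.6,111])-s['eef_pos'])
E
```

```text
t: 9.82
eef_pos: [504.9, 27.4, 228.8]
eef_rot: [[-0.995, -0.101, -0.001], [-0.101, 0.995, -0.0], [0.001, -0.0, -1.0]]
force: [0.3, 0.1, 0.0]
width: 42.9
grip_force: 0.0
t: 10.32
eef_pos: [507.3, -13.2, 170.7]
eef_rot: [[-0.995, -0.101, 0.001], [-0.101, 0.995, -0.0], [-0.001, -0.0, -1.0]]
force: [-0.8, -0.5, 0.9]
width: 42.7
grip_force: 0.0
[507.3 -13.2 170.7] 42.66903160826428 [ -1.4955966   -4.44995757 -59.66109279]
```

```bash
python3 -m pendant '[{"linear":[-0.01,-0.04,-0.2],"dr":[0,0,0],"jaw":0.45},{"linear":[-0.01,-0.04,-0.4],"dr":[0,0,0],"jaw":0.45},{"linear":[-0.01,-0.04,-0.55],"dr":[0,0,0],"jaw":0.45},{"linear":[-0.01,-0.04,-0.6],"dr":[0,0,0],"jaw":0.45},{"linear":[-0.01,-0.04,-0.6],"dr":[0,0,0],"jaw":0.45},{"linear":[-0.01,-0.04,-0.6],"dr":[0,0,0],"jaw":0},{"linear":[-0.01,-0.04,-0.6],"dr":[0,0,0],"jaw":0},{"linear":[-0.01,-0.04,-0.6],"dr":[0,0,0],"jaw":0},{"linear":[-0.01,-0.04,-0.6],"dr":[0,0,0],"jaw":0},{"linear":[-0.01,-0.04,-0.6],"dr":[0,0,0],"jaw":0},{"linear":[-0.01,-0.04,-0.6],"dr":[0,0,0],"jaw":0},{"linear":[-0.01,-0.04,-0.6],"dr":[0,0,0],"jaw":0},{"linear":[-0.01,-0.04,-0.6],"dr":[0,0,0],"jaw":0},{"linear":[-0.01,-0.04,-0.6],"dr":[0,0,0],"jaw":0}]' 20
python3 - <<'E'
from h import *
for d in range(0,56,5):
    t=np.radians(d);w=-90*np.cos(t)+13.5*np.sin(t)+90;z=90*np.sin(t)+13.5*np.cos(t)-13.5
    print(d,np.round([-.0998*w/100,.995*w/100,z/100],2),np.round(-d/120*np.array([.995,.0998]),3))
E
```

```text
t: 11.48
eef_pos: [505.6, -16.5, 109.9]
eef_rot: [[-0.995, -0.1, 0.001], [-0.1, 0.995, 0.003], [-0.001, 0.003, -1.0]]
force: [0.3, 6.5, 3.0]
width: 8.1
grip_force: 20.0
0 [-0.  0.  0.] [0. 0.]
5 [-0.    0.02  0.08] [-0.041 -0.004]
10 [-0.    0.04  0.15] [-0.083 -0.008]
15 [-0.01  0.07  0.23] [-0.124 -0.012]
20 [-0.01  0.1   0.3 ] [-0.166 -0.017]
25 [-0.01  0.14  0.37] [-0.207 -0.021]
30 [-0.02  0.19  0.43] [-0.249 -0.025]
35 [-0.02  0.24  0.49] [-0.29  -0.029]
40 [-0.03  0.3   0.55] [-0.332 -0.033]
45 [-0.04  0.36  0.6 ] [-0.373 -0.037]
50 [-0.04  0.42  0.64] [-0.415 -0.042]
55 [-0.05  0.49  0.68] [-0.456 -0.046]
```

Width 8.1: the tab is held. Swinging it up along the arc.

```bash
python3 -m pendant '[{"linear":[0,0.02,0.08],"dr":[-0.041,-0.004,0],"jaw":0},{"linear":[0,0.04,0.15],"dr":[-0.083,-0.008,0],"jaw":0},{"linear":[-0.01,0.07,0.23],"dr":[-0.124,-0.012,0],"jaw":0},{"linear":[-0.01,0.1,0.3],"dr":[-0.166,-0.017,0],"jaw":0},{"linear":[-0.01,0.14,0.37],"dr":[-0.207,-0.021,0],"jaw":0},{"linear":[-0.02,0.19,0.43],"dr":[-0.249,-0.025,0],"jaw":0},{"linear":[-0.02,0.24,0.49],"dr":[-0.29,-0.029,0],"jaw":0},{"linear":[-0.03,0.3,0.55],"dr":[-0.332,-0.033,0],"jaw":0},{"linear":[-0.04,0.36,0.6],"dr":[-0.373,-0.037,0],"jaw":0},{"linear":[-0.04,0.36,0.6],"dr":[-0.373,-0.037,0],"jaw":0},{"linear":[-0.04,0.36,0.6],"dr":[-0.373,-0.037,0],"jaw":0}]'
python3 - <<'E'
from h import *
s=get_state();print(np.round(s['q'],2))
p=snapshot('side');save(p,'s3',(220,130,240,180),3)
E
```

```text
t: 12.4
eef_pos: [501.5, 18.7, 170.0]
eef_rot: [[-0.995, -0.073, 0.07], [-0.101, 0.703, -0.704], [0.002, -0.708, -0.706]]
force: [-2.4, -0.9, 4.4]
width: 8.1
grip_force: 20.0
[ 0.2   0.11  1.96 -0.82  1.29 -1.15]
```

View pics/s3.png

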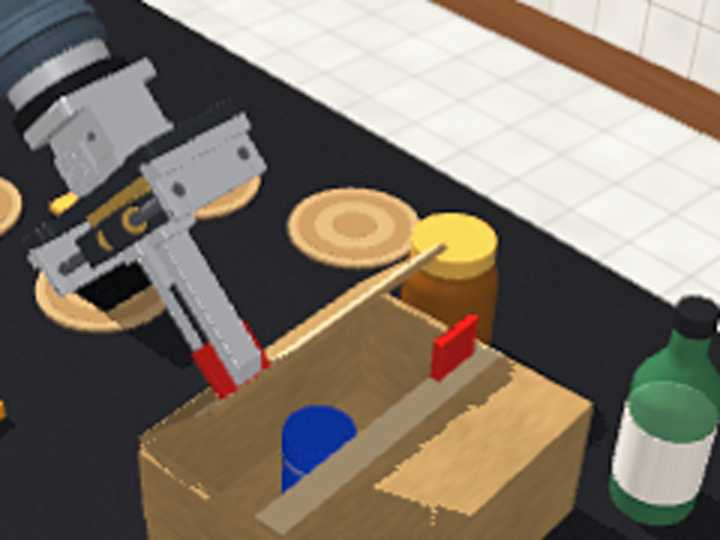

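```bash
python3 -m pendant '[{"linear":[0,0,0],"dr":[0,0,0],"jaw":0.35},{"linear":[0,0,0],"dr":[0,0,0],"jaw":0.35},{"linear":[0,0,0],"dr":[0,0,0],"jaw":0.35},{"linear":[0,0,0],"dr":[0,0,0],"jaw":0.35},{"linear":[-0.01,0.14,0.14],"dr":[0,0,0],"jaw":0.35},{"linear":[-0.03,0.28,0.28],"dr":[0,0,0],"jaw":0.35},{"linear":[-0.04,0.42,0.42],"dr":[0,0,0],"jaw":0.35},{"linear":[-0.04,0.42,0.42],"dr":[0,0,0],"jaw":0.35},{"linear":[-0.04,0.42,0.42],"dr":[0,0,0],"jaw":0.35}]'
python3 -m pendant '[{"linear":[0,0,0.2],"dr":[0.05,0.005,0],"jaw":0},{"linear":[0,0,0.4],"dr":[0.1,0.01,0],"jaw":0},{"linear":[0,0,0.6],"dr":[0.15,0.015,0],"jaw":0},{"linear":[0,0,0.6],"dr":[0.2,0.02,0],"jaw":0},{"linear":[0,0,0.6],"dr":[0.25,0.025,0],"jaw":0},{"linear":[0,0,0.6],"dr":[0.3,0.03,0],"jaw":0},{"linear":[0,0,0.6],"dr":[0.35,0.035,0],"jaw":0},{"linear":[0,0,0.6],"dr":[0.373,0.037,0],"jaw":0},{"linear":[0,0,0.6],"dr":[0.373,0.037,0],"jaw":0}]'
python3 -m pendant '[{"linear":[0.3,-0.28,0],"dr":[0,0,0],"jaw":0},{"linear":[0.6,-0.56,0],"dr":[0,0,0],"jaw":0},{"linear":[0.88,-0.81,0],"dr":[0,0,0],"jaw":0},{"linear":[0.88,-0.81,0],"dr":[0,0,0],"jaw":0},{"linear":[0.88,-0.81,0],"dr":[0,0,0],"jaw":0}]'
python3 - <<'E'
from h import *
s=get_state();print(np.round(s['eef_pos'],1),s['width'])
p=snapshot('side');save(p,'s4',(220,130,240,180),3)
E
```

```text
t: 13.2
eef_pos: [497.8, 60.4, 211.8]
eef_rot: [[-0.995, -0.07, 0.071], [-0.1, 0.704, -0.703], [-0.001, -0.706, -0.708]]
force: [-0.0, 0.2, 0.5]
width: 33.0
grip_force: 0.0
t: 13.95
eef_pos: [497.1, 57.6, 270.2]
eef_rot: [[-0.996, -0.095, -0.002], [-0.095, 0.996, 0.001], [0.001, 0.001, -1.0]]
force: [-0.3, 0.1, 0.2]
width: 0.6
grip_force: 0.0
t: 14.37
eef_pos: [585.4, -21.8, 269.3]
eef_rot: [[-0.995, -0.098, -0.003], [-0.098, 0.995, -0.0], [0.003, 0.0, -1.0]]
force: [-0.3, 0.1, 0.0]
width: 0.5
grip_force: 0.0
[585.4 -21.8 269.3] 0.4531465451335465
```

View pics/s4.png

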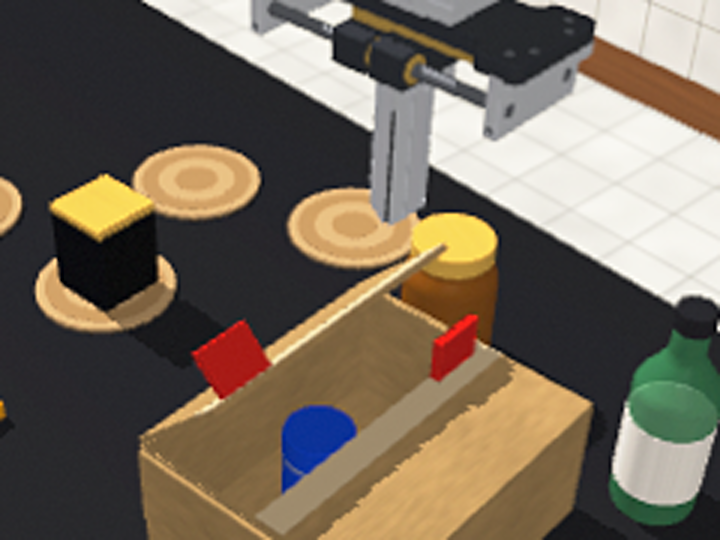

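```bash
python3 -m pendant '[{"linear":[0,0,-0.4],"dr":[0,0,0],"jaw":0},{"linear":[0,0,-0.7],"dr":[0,0,0],"jaw":0},{"linear":[0,0,-0.98],"dr":[0,0,0],"jaw":0}]'
python3 -m pendant '[{"linear":[0,0,-0.2],"dr":[0,0,0],"jaw":0},{"linear":[-0.01,0.1,-0.2],"dr":[0,0,0],"jaw":0},{"linear":[-0.02,0.2,-0.2],"dr":[0,0,0],"jaw":0},{"linear":[-0.03,0.3,-0.2],"dr":[0,0,0],"jaw":0},{"linear":[-0.04,0.4,-0.2],"dr":[0,0,0],"jaw":0},{"linear":[-0.05,0.5,-0.2],"dr":[0,0,0],"jaw":0},{"linear":[-0.06,0.6,-0.2],"dr":[0,0,0],"jaw":0},{"linear":[-0.07,0.7,-0.2],"dr":[0,0,0],"jaw":0},{"linear":[-0.08,0.8,-0.2],"dr":[0,0,0],"jaw":0},{"linear":[-0.09,0.9,-0.2],"dr":[0,0,0],"jaw":0},{"linear":[-0.1,1,-0.2],"dr":[0,0,0],"jaw":0}]'
python3 -m pendant '[{"linear":[-0.01,0.1,0.01],"dr":[0,0,0],"jaw":0},{"linear":[-0.02,0.2,0.01],"dr":[0,0,0],"jaw":0},{"linear":[-0.03,0.3,-0.01],"dr":[0,0,0],"jaw":0},{"linear":[-0.04,0.4,-0.04],"dr":[0,0,0],"jaw":0},{"linear":[-0.05,0.5,-0.1],"dr":[0,0,0],"jaw":0},{"linear":[-0.06,0.57,-0.16],"dr":[0,0,0],"jaw":0},{"linear":[-0.06,0.61,-0.2],"dr":[0,0,0],"jaw":0},{"linear":[-0.06,0.61,-0.2],"dr":[0,0,0],"jaw":0},{"linear":[-0.06,0.61,-0.2],"dr":[0,0,0],"jaw":0}]'
python3 -m pendant '[{"linear":[0,0,0.4],"dr":[0,0,0],"jaw":0},{"linear":[0,0,0.8],"dr":[0,0,0],"jaw":0},{"linear":[0,-0.3,1],"dr":[0,0,0],"jaw":0},{"linear":[0,-0.6,1],"dr":[0,0,0],"jaw":0},{"linear":[0,-0.9,1],"dr":[0,0,0],"jaw":0},{"linear":[0,-0.9,1],"dr":[0,0,0],"jaw":0}]'
python3 - <<'E'
from h import *
s=get_state();print(np.round(s['eef_pos'],1),s['width'])
p=snapshot('side');save(p,'s5',(220,130,240,180),3)
E
```

```text
t: 14.67
eef_pos: [584.0, -19.4, 171.8]
eef_rot: [[-0.995, -0.101, -0.001], [-0.101, 0.995, -0.0], [0.001, -0.0, -1.0]]
force: [0.4, 0.0, 0.6]
width: -0.2
grip_force: 0.0
t: 15.58
eef_pos: [575.0, 80.2, 153.1]
eef_rot: [[-0.995, -0.1, -0.001], [-0.1, 0.995, -0.0], [0.001, -0.0, -1.0]]
force: [0.2, -1.8, -1.4]
width: 0.3
grip_force: 0.6
t: 16.33
eef_pos: [569.0, 140.5, 132.8]
eef_rot: [[-0.995, -0.1, -0.001], [-0.1, 0.995, 0.0], [0.001, 0.0, -1.0]]
force: [0.1, 0.1, 0.5]
width: 0.5
grip_force: 0.0
t: 16.83
eef_pos: [570.0, 46.0, 234.5]
eef_rot: [[-0.995, -0.095, 0.002], [-0.095, 0.995, -0.002], [-0.002, -0.002, -1.0]]
force: [-0.4, 0.2, -0.6]
width: 0.8
grip_force: 0.0
[570.   46.  234.5] 0.8334475992047952
```

View pics/s5.png

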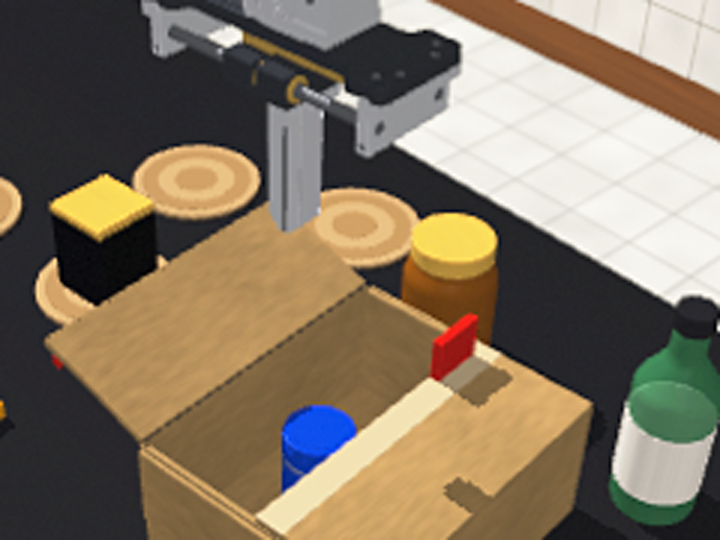

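Left flap is folded back past 150° (crop (200,320)). Now the right tab.

```bash
python3 -m pendant '[{"linear":[0.4,-0.2,0],"dr":[0,0,0],"jaw":0.45},{"linear":[0.8,-0.4,0],"dr":[0,0,0],"jaw":0.45},{"linear":[0.93,-0.56,0],"dr":[0,0,0],"jaw":0.45},{"linear":[0.93,-0.56,-0.3],"dr":[0,0,0],"jaw":0.45},{"linear":[0.93,-0.56,-0.6],"dr":[0,0,0],"jaw":0.45},{"linear":[0.93,-0.56,-0.6],"dr":[0,0,0],"jaw":0.45},{"linear":[0.93,-0.56,-0.6],"dr":[0,0,0],"jaw":0.45},{"linear":[0.93,-0.56,-0.6],"dr":[0,0,0],"jaw":0.45},{"linear":[0.93,-0.56,-0.6],"dr":[0,0,0],"jaw":0.45}]'
python3 - <<'E'
from h import *
s=get_state();print(np.array([662.2,-10.3,110.5])-s['eef_pos'])
for d in range(0,56,5):
    t=np.radians(d);w=-90*np.cos(t)+13.5*np.sin(t)+90;z=90*np.sin(t)+13.5*np.cos(t)-13.5
    print(d,np.round([.0998*w/100,-.995*w/100,z/100],2),np.round(d/120*np.array([.995,.0998]),3))
E
```

```text
t: 17.63
eef_pos: [663.6, -5.4, 176.2]
eef_rot: [[-0.995, -0.1, 0.004], [-0.1, 0.995, -0.001], [-0.004, -0.001, -1.0]]
force: [0.2, -0.0, 0.4]
width: 42.2
grip_force: 0.0
[ -1.42610606  -4.85720043 -65.68524656]
0 [ 0. -0.  0.] [0. 0.]
5 [ 0.   -0.02  0.08] [0.041 0.004]
10 [ 0.   -0.04  0.15] [0.083 0.008]
15 [ 0.01 -0.07  0.23] [0.124 0.012]
20 [ 0.01 -0.1   0.3 ] [0.166 0.017]
25 [ 0.01 -0.14  0.37] [0.207 0.021]
30 [ 0.02 -0.19  0.43] [0.249 0.025]
35 [ 0.02 -0.24  0.49] [0.29  0.029]
40 [ 0.03 -0.3   0.55] [0.332 0.033]
45 [ 0.04 -0.36  0.6 ] [0.373 0.037]
50 [ 0.04 -0.42  0.64] [0.415 0.042]
55 [ 0.05 -0.49  0.68] [0.456 0.046]
```

```bash
python3 -m pendant '[{"linear":[-0.01,-0.05,-0.2],"dr":[0,0,0],"jaw":0.45},{"linear":[-0.01,-0.05,-0.4],"dr":[0,0,0],"jaw":0.45},{"linear":[-0.01,-0.05,-0.58],"dr":[0,0,0],"jaw":0.45},{"linear":[-0.01,-0.05,-0.65],"dr":[0,0,0],"jaw":0.45},{"linear":[-0.01,-0.05,-0.65],"dr":[0,0,0],"jaw":0.45},{"linear":[-0.01,-0.05,-0.65],"dr":[0,0,0],"jaw":0},{"linear":[-0.01,-0.05,-0.65],"dr":[0,0,0],"jaw":0},{"linear":[-0.01,-0.05,-0.65],"dr":[0,0,0],"jaw":0},{"linear":[-0.01,-0.05,-0.65],"dr":[0,0,0],"jaw":0},{"linear":[-0.01,-0.05,-0.65],"dr":[0,0,0],"jaw":0},{"linear":[-0.01,-0.05,-0.65],"dr":[0,0,0],"jaw":0},{"linear":[-0.01,-0.05,-0.65],"dr":[0,0,0],"jaw":0},{"linear":[-0.01,-0.05,-0.65],"dr":[0,0,0],"jaw":0},{"linear":[-0.01,-0.05,-0.65],"dr":[0,0,0],"jaw":0}]' 20
python3 -m pendant '[{"linear":[0,-0.02,0.08],"dr":[0.041,0.004,0],"jaw":0},{"linear":[0,-0.04,0.15],"dr":[0.083,0.008,0],"jaw":0},{"linear":[0.01,-0.07,0.23],"dr":[0.124,0.012,0],"jaw":0},{"linear":[0.01,-0.1,0.3],"dr":[0.166,0.017,0],"jaw":0},{"linear":[0.01,-0.14,0.37],"dr":[0.207,0.021,0],"jaw":0},{"linear":[0.02,-0.19,0.43],"dr":[0.249,0.025,0],"jaw":0},{"linear":[0.02,-0.24,0.49],"dr":[0.29,0.029,0],"jaw":0},{"linear":[0.03,-0.3,0.55],"dr":[0.332,0.033,0],"jaw":0},{"linear":[0.04,-0.36,0.6],"dr":[0.373,0.037,0],"jaw":0},{"linear":[0.04,-0.36,0.6],"dr":[0.373,0.037,0],"jaw":0},{"linear":[0.04,-0.36,0.6],"dr":[0.373,0.037,0],"jaw":0}]'
python3 -m pendant '[{"linear":[0,0,0],"dr":[0,0,0],"jaw":0.35},{"linear":[0,0,0],"dr":[0,0,0],"jaw":0.35},{"linear":[0,0,0],"dr":[0,0,0],"jaw":0.35},{"linear":[0,0,0],"dr":[0,0,0],"jaw":0.35},{"linear":[0.01,-0.14,0.14],"dr":[0,0,0],"jaw":0.35},{"linear":[0.03,-0.28,0.28],"dr":[0,0,0],"jaw":0.35},{"linear":[0.04,-0.42,0.42],"dr":[0,0,0],"jaw":0.35},{"linear":[0.04,-0.42,0.42],"dr":[0,0,0],"jaw":0.35},{"linear":[0.04,-0.42,0.42],"dr":[0,0,0],"jaw":0.35}]'
python3 -m pendant '[{"linear":[0,0,0.2],"dr":[-0.05,-0.005,0],"jaw":0},{"linear":[0,0,0.4],"dr":[-0.1,-0.01,0],"jaw":0},{"linear":[0,0,0.6],"dr":[-0.15,-0.015,0],"jaw":0},{"linear":[0,0,0.6],"dr":[-0.2,-0.02,0],"jaw":0},{"linear":[0,0,0.6],"dr":[-0.25,-0.025,0],"jaw":0},{"linear":[0,0,0.6],"dr":[-0.3,-0.03,0],"jaw":0},{"linear":[0,0,0.6],"dr":[-0.35,-0.035,0],"jaw":0},{"linear":[0,0,0.6],"dr":[-0.373,-0.037,0],"jaw":0},{"linear":[0,0,0.6],"dr":[-0.373,-0.037,0],"jaw":0}]'
```

```text
t: 18.8
eef_pos: [661.5, -10.8, 108.7]
eef_rot: [[-0.995, -0.1, 0.0], [-0.1, 0.995, -0.0], [-0.0, -0.0, -1.0]]
force: [-0.4, 1.2, 2.2]
width: 7.8
grip_force: 20.0
t: 19.72
eef_pos: [665.4, -45.7, 169.6]
eef_rot: [[-0.995, -0.071, -0.071], [-0.1, 0.699, 0.708], [-0.001, 0.712, -0.702]]
force: [0.4, 6.3, 4.8]
width: 8.0
grip_force: 20.0
t: 20.47
eef_pos: [669.7, -89.4, 210.9]
eef_rot: [[-0.995, -0.071, -0.068], [-0.098, 0.705, 0.703], [-0.002, 0.706, -0.708]]
force: [-0.4, -0.5, -0.4]
width: 32.9
grip_force: 0.0
t: 21.22
eef_pos: [668.7, -85.3, 269.3]
eef_rot: [[-0.995, -0.104, -0.001], [-0.104, 0.995, 0.0], [0.001, 0.0, -1.0]]
force: [0.3, -0.6, 0.6]
width: 1.1
grip_force: 0.0
```

```bash
python3 -m pendant '[{"linear":[-0.3,0.28,0],"dr":[0,0,0],"jaw":0},{"linear":[-0.6,0.56,0],"dr":[0,0,0],"jaw":0},{"linear":[-0.85,0.79,0],"dr":[0,0,0],"jaw":0},{"linear":[-0.85,0.79,0],"dr":[0,0,0],"jaw":0},{"linear":[-0.85,0.79,0],"dr":[0,0,0],"jaw":0}]'
python3 -m pendant '[{"linear":[0,0,-0.4],"dr":[0,0,0],"jaw":0},{"linear":[0,0,-0.7],"dr":[0,0,0],"jaw":0},{"linear":[0,0,-0.98],"dr":[0,0,0],"jaw":0}]'
python3 -m pendant '[{"linear":[0,0,-0.2],"dr":[0,0,0],"jaw":0},{"linear":[0.01,-0.1,-0.2],"dr":[0,0,0],"jaw":0},{"linear":[0.02,-0.2,-0.2],"dr":[0,0,0],"jaw":0},{"linear":[0.03,-0.3,-0.2],"dr":[0,0,0],"jaw":0},{"linear":[0.04,-0.4,-0.2],"dr":[0,0,0],"jaw":0},{"linear":[0.05,-0.5,-0.2],"dr":[0,0,0],"jaw":0},{"linear":[0.06,-0.6,-0.2],"dr":[0,0,0],"jaw":0},{"linear":[0.07,-0.7,-0.2],"dr":[0,0,0],"jaw":0},{"linear":[0.08,-0.8,-0.2],"dr":[0,0,0],"jaw":0},{"linear":[0.09,-0.9,-0.2],"dr":[0,0,0],"jaw":0},{"linear":[0.1,-1,-0.2],"dr":[0,0,0],"jaw":0}]'
python3 -m pendant '[{"linear":[0.01,-0.1,0.01],"dr":[0,0,0],"jaw":0},{"linear":[0.02,-0.2,0.01],"dr":[0,0,0],"jaw":0},{"linear":[0.03,-0.3,-0.01],"dr":[0,0,0],"jaw":0},{"linear":[0.04,-0.4,-0.04],"dr":[0,0,0],"jaw":0},{"linear":[0.05,-0.5,-0.1],"dr":[0,0,0],"jaw":0},{"linear":[0.06,-0.57,-0.16],"dr":[0,0,0],"jaw":0},{"linear":[0.06,-0.58,-0.2],"dr":[0,0,0],"jaw":0},{"linear":[0.06,-0.58,-0.2],"dr":[0,0,0],"jaw":0},{"linear":[0.06,-0.58,-0.2],"dr":[0,0,0],"jaw":0}]'
python3 -m pendant '[{"linear":[0,0,0.4],"dr":[0,0,0],"jaw":0},{"linear":[0,0,0.8],"dr":[0,0,0],"jaw":0},{"linear":[-0.3,-0.3,1],"dr":[0,0,0],"jaw":0},{"linear":[-0.6,-0.6,1],"dr":[0,0,0],"jaw":0.7},{"linear":[-0.9,-0.9,1],"dr":[0,0,0],"jaw":0.7},{"linear":[-0.9,-0.9,1],"dr":[0,0,0],"jaw":0.7}]'
python3 -m pendant '[{"linear":[-0.4,0,0],"dr":[0,0,0],"jaw":0.7},{"linear":[-0.8,0,0],"dr":[0,0,0],"jaw":0.7},{"linear":[-0.8,0,0],"dr":[0,0,0],"jaw":0.7},{"linear":[-0.8,0,0],"dr":[0,0,0],"jaw":0.7}]'
python3 - <<'E'
from h import *
s=get_state();print(np.round(s['eef_pos'],1),s['width'])
p=snapshot('top');save(p,'c3',(180,165,266,180),3)
for l in('tin_blue1','tin_gold1','caddy'):
    for r in find_in(l,p):
        b=r['box'];print(l,r['conf'],np.round(b,1),onz(p,(b[0]+b[2]/2,b[1]+b[3]/2),66 if l!='caddy' else 84).round(1))
E
```

```text
t: 21.63
eef_pos: [583.1, -8.7, 269.4]
eef_rot: [[-0.995, -0.101, -0.002], [-0.101, 0.995, 0.001], [0.001, 0.001, -1.0]]
force: [0.4, -1.1, 0.6]
width: 0.6
grip_force: 0.0
t: 21.88
eef_pos: [584.6, -10.6, 170.3]
eef_rot: [[-0.995, -0.099, -0.001], [-0.099, 0.995, 0.001], [0.001, 0.001, -1.0]]
force: [-0.2, -0.0, -0.3]
width: 0.5
grip_force: 0.0
t: 22.8
eef_pos: [594.3, -110.7, 152.2]
eef_rot: [[-0.995, -0.1, -0.0], [-0.1, 0.995, 0.0], [0.0, 0.0, -1.0]]
force: [-0.2, 0.8, 0.1]
width: 0.6
grip_force: 0.6
t: 23.55
eef_pos: [600.0, -167.6, 131.8]
eef_rot: [[-0.995, -0.1, -0.001], [-0.1, 0.995, 0.0], [0.001, 0.001, -1.0]]
force: [-0.4, 0.5, 0.4]
width: 0.1
grip_force: 0.0
t: 24.05
eef_pos: [507.7, -260.8, 233.6]
eef_rot: [[-0.995, -0.096, 0.0], [-0.096, 0.995, -0.003], [-0.0, -0.003, -1.0]]
force: [0.3, 0.0, -0.2]
width: 16.9
grip_force: 0.0
t: 24.38
eef_pos: [429.5, -257.3, 232.4]
eef_rot: [[-0.995, -0.099, 0.0], [-0.099, 0.995, -0.0], [-0.0, -0.0, -1.0]]
force: [0.5, -0.5, -0.1]
width: 43.9
grip_force: 0.0
[ 429.5 -257.3  232.4] 43.90476766895383
tin_blue1 0.75 [363.6 270.5  20.6  18.4] [512.7 -66.1  66. ]
tin_blue1 0.72 [331.7 247.   17.2  18.5] [573.8  25.7  66. ]
tin_blue1 0.7 [362.5 244.5  17.2  18.8] [582.3 -57.5  66. ]
tin_blue1 0.27 [435.  233.5  39.2  31.7] [ 600.2 -285.7   66. ]
tin_gold1 0.74 [357.9 218.7  16.9  23.2] [646.4 -43.6  66. ]
caddy 0.61 [223.8 227.   24.3  26.6] [608.  307.6  84. ]
```

View pics/c3.png

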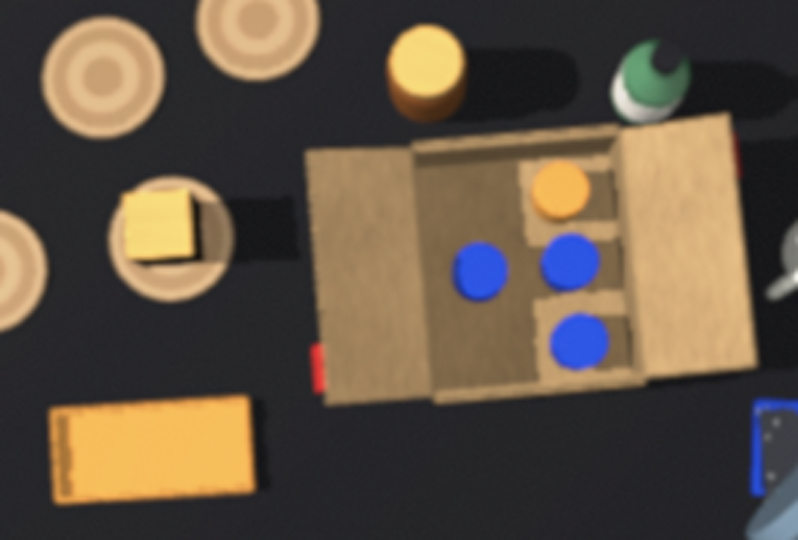

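Both flaps are back. The carton holds a gold tin at crop (560,190) and blue tins at (571,262), (480,271) and (580,341), four in all. The caddy is still on its mat. Next I measure the tins precisely.

```bash
cat >> h.py <<'E'
def tins(p,box=(308,200,100,105)):
    out=[]
    l,t,w,h=box;hsv=cv2.cvtColor(p['frame'][t:t+h,l:l+w],cv2.COLOR_RGB2HSV)
    for n,lo,hi in(('blue',(108,200,170),(125,255,255)),('gold',(12,150,190),(22,255,255))):
        m=cv2.inRange(hsv,lo,hi)
        for c in cv2.findContours(m,cv2.RETR_EXTERNAL,cv2.CHAIN_APPROX_NONE)[0]:
            if cv2.contourArea(c)<80: continue
            (x,y),r=cv2.minEnclosingCircle(plane(p,c[:,0]+[l,t],66))
            c0=cv2.moments(c);u=(c0['m10']/c0['m00']+l,c0['m01']/c0['m00']+t)
            out.append((n,onz(p,u,66).round(1)[:2],round(r,1)))
    return out
E
python3 - <<'E'
from h import *
p=snapshot('top')
C=np.array([584.2,-14]);a=np.radians(5.7);R=np.array([[np.cos(a),np.sin(a)],[-np.sin(a),np.cos(a)]])
for t in tins(p): print(t,(R@(t[1]-C)).round(1))
for f in ((95,110),(90,105)): pass
E
```

```text
('blue', array([516.1, -62.9]), 22.2) [-72.6 -41.9]
('blue', array([576.7,  27.7]), 22.6) [-3.3 42.2]
('blue', array([586.5, -53.6]), 23.3) [ -1.6 -39.6]
('gold', array([652.9, -43.7]), 28.2) [ 65.4 -36.4]
```

```bash
python3 -m pendant '[{"linear":[0.15,0.35,0],"dr":[0,0,0],"jaw":0.72},{"linear":[0.3,0.7,0],"dr":[0,0,0],"jaw":0.72},{"linear":[0.43,0.98,0],"dr":[0,0,0],"jaw":0.72}]'
python3 -m pendant '[{"linear":[0.15,0.35,0],"dr":[0,0,0],"jaw":0.72},{"linear":[0.3,0.7,0],"dr":[0,0,0],"jaw":0.72},{"linear":[0.43,0.98,0],"dr":[0,0,0],"jaw":0.72},{"linear":[0.43,0.98,-0.3],"dr":[0,0,0],"jaw":0.72},{"linear":[0.43,0.98,-0.6],"dr":[0,0,0],"jaw":0.72},{"linear":[0.43,0.98,-0.9],"dr":[0,0,0],"jaw":0.72},{"linear":[0.43,0.98,-0.9],"dr":[0,0,0],"jaw":0.72},{"linear":[0.43,0.98,-0.9],"dr":[0,0,0],"jaw":0.72},{"linear":[0.43,0.98,-0.9],"dr":[0,0,0],"jaw":0.72}]'
python3 - <<'E'
from h import *
s=get_state();print(np.array([516.1,-62.9,42])-s['eef_pos'],s['width'])
E
```

```text
t: 24.88
eef_pos: [474.6, -158.1, 232.6]
eef_rot: [[-0.995, -0.1, 0.0], [-0.1, 0.995, 0.0], [-0.0, 0.0, -1.0]]
force: [0.1, 0.0, -0.2]
width: 67.8
grip_force: 0.0
t: 25.63
eef_pos: [517.7, -62.0, 144.1]
eef_rot: [[-0.995, -0.1, 0.002], [-0.1, 0.995, -0.001], [-0.002, -0.001, -1.0]]
force: [0.1, 0.6, -0.3]
width: 67.6
grip_force: 0.0
[  -1.64655013   -0.87781115 -102.1230067 ] 67.57527968784812
```

```bash
python3 -m pendant '[{"linear":[-0.01,-0.01,-0.3],"dr":[0,0,0],"jaw":0.72},{"linear":[-0.01,-0.01,-0.6],"dr":[0,0,0],"jaw":0.72},{"linear":[-0.01,-0.01,-0.85],"dr":[0,0,0],"jaw":0.72},{"linear":[-0.01,-0.01,-1],"dr":[0,0,0],"jaw":0.72},{"linear":[-0.01,-0.01,-1],"dr":[0,0,0],"jaw":0.72},{"linear":[-0.01,-0.01,-1],"dr":[0,0,0],"jaw":0.4},{"linear":[-0.01,-0.01,-1],"dr":[0,0,0],"jaw":0.4},{"linear":[-0.01,-0.01,-1],"dr":[0,0,0],"jaw":0.4},{"linear":[-0.01,-0.01,-1],"dr":[0,0,0],"jaw":0.4},{"linear":[-0.01,-0.01,-1],"dr":[0,0,0],"jaw":0.4},{"linear":[-0.01,-0.01,-1],"dr":[0,0,0],"jaw":0.4}]' 25
python3 -m pendant '[{"linear":[0,0,0.15],"dr":[0,0,0],"jaw":0.4},{"linear":[0,0,0.35],"dr":[0,0,0],"jaw":0.4},{"linear":[0,0,0.65],"dr":[0,0,0],"jaw":0.4},{"linear":[0,0,0.95],"dr":[0,0,0],"jaw":0.4},{"linear":[0,0,1],"dr":[0,0,0],"jaw":0.4}]'
python3 -m pendant '[{"linear":[0,0,0.3],"dr":[0,0,0],"jaw":0.4},{"linear":[0,0,0.6],"dr":[0,0,0],"jaw":0.4},{"linear":[0,0,0.75],"dr":[0,0,0],"jaw":0.4},{"linear":[0,0,0.75],"dr":[0,0,0],"jaw":0.4}]'
python3 -m pendant '[{"linear":[-0.1,-0.3,0],"dr":[0,0,-0.05],"jaw":0.4},{"linear":[-0.2,-0.6,0],"dr":[0,0,-0.1],"jaw":0.4},{"linear":[-0.3,-0.9,0],"dr":[0,0,-0.15],"jaw":0.4},{"linear":[-0.34,-1,0],"dr":[0,0,-0.2],"jaw":0.4}]'
python3 -m pendant '[{"linear":[-0.1,-0.3,0],"dr":[0,0,-0.05],"jaw":0.4},{"linear":[-0.2,-0.6,0],"dr":[0,0,-0.1],"jaw":0.4},{"linear":[-0.3,-0.9,0],"dr":[0,0,-0.15],"jaw":0.4},{"linear":[-0.34,-1,0],"dr":[0,0,-0.2],"jaw":0.4}]'
python3 -m pendant '[{"linear":[-0.1,-0.3,0],"dr":[0,0,-0.05],"jaw":0.4},{"linear":[-0.2,-0.6,0],"dr":[0,0,-0.1],"jaw":0.4},{"linear":[-0.27,-0.9,0],"dr":[0,0,-0.15],"jaw":0.4},{"linear":[-0.27,-1,0],"dr":[0,0,-0.2],"jaw":0.4},{"linear":[-0.27,-1,0],"dr":[0,0,-0.25],"jaw":0.4},{"linear":[-0.27,-1,0],"dr":[0,0,-0.3],"jaw":0.4},{"linear":[-0.27,-1,0],"dr":[0,0,-0.35],"jaw":0.4},{"linear":[-0.27,-1,0],"dr":[0,0,-0.4],"jaw":0.4},{"linear":[-0.27,-1,0],"dr":[0,0,-0.41],"jaw":0.4},{"linear":[-0.27,-1,0],"dr":[0,0,-0.41],"jaw":0.4},{"linear":[-0.27,-1,0],"dr":[0,0,-0.41],"jaw":0.4}]'
python3 - <<'E'
from h import *
s=get_state();print(np.array([420.3,-382,44])-s['eef_pos'],s['width'],np.round(s['q'],2))
E
```

```text
t: 26.55
eef_pos: [517.3, -63.5, 44.9]
eef_rot: [[-0.995, -0.1, 0.004], [-0.1, 0.995, -0.002], [-0.004, -0.002, -1.0]]
force: [-0.3, -0.2, 6.7]
width: 49.8
grip_force: 25.0
t: 26.97
eef_pos: [518.6, -63.8, 148.4]
eef_rot: [[-0.995, -0.1, 0.009], [-0.1, 0.995, -0.003], [-0.009, -0.004, -1.0]]
force: [0.6, -1.4, -0.1]
width: 49.7
grip_force: 25.0
t: 27.3
eef_pos: [517.4, -63.4, 221.2]
eef_rot: [[-0.995, -0.1, 0.007], [-0.1, 0.995, -0.002], [-0.007, -0.003, -1.0]]
force: [0.2, 0.8, -1.9]
width: 49.3
grip_force: 25.0
t: 27.63
eef_pos: [479.5, -165.0, 215.1]
eef_rot: [[-0.947, 0.321, -0.003], [0.321, 0.947, 0.0], [0.003, -0.0, -1.0]]
force: [0.8, -0.4, -1.2]
width: 49.7
grip_force: 25.0
t: 27.97
eef_pos: [445.5, -265.2, 215.1]
eef_rot: [[-0.734, 0.679, -0.003], [0.679, 0.734, 0.001], [0.003, -0.001, -1.0]]
force: [0.1, 0.6, -0.8]
width: 49.9
grip_force: 25.0
t: 28.88
eef_pos: [420.0, -362.3, 216.2]
eef_rot: [[0.024, 1.0, -0.001], [1.0, -0.024, 0.001], [0.001, -0.001, -1.0]]
force: [-0.4, -0.5, -2.0]
width: 49.8
grip_force: 25.0
[   0.26672988  -19.68228203 -172.16277694] 49.78567343924721 [-0.92  0.02  1.8  -0.    1.32 -0.89]
```

```bash
python3 -m pendant '[{"linear":[0,-0.19,0],"dr":[0,0,0],"jaw":0.4},{"linear":[0,-0.19,-0.3],"dr":[0,0,0],"jaw":0.4},{"linear":[0,-0.19,-0.6],"dr":[0,0,0],"jaw":0.4},{"linear":[0,-0.19,-0.9],"dr":[0,0,0],"jaw":0.4},{"linear":[0,-0.19,-1],"dr":[0,0,0],"jaw":0.4}]'
python3 -m pendant '[{"linear":[0,0,-0.3],"dr":[0,0,0],"jaw":0.4},{"linear":[0,0,-0.5],"dr":[0,0,0],"jaw":0.4},{"linear":[0,0,-0.6],"dr":[0,0,0],"jaw":0.4},{"linear":[0,0,-0.66],"dr":[0,0,0],"jaw":0.4},{"linear":[0,0,-0.7],"dr":[0,0,0],"jaw":0.4},{"linear":[0,0,-0.72],"dr":[0,0,0],"jaw":0.4},{"linear":[0,0,-0.72],"dr":[0,0,0],"jaw":0.4},{"linear":[0,0,-0.72],"dr":[0,0,0],"jaw":0.4}]'
python3 -m pendant '[{"linear":[0,0,0],"dr":[0,0,0],"jaw":0.55},{"linear":[0,0,0],"dr":[0,0,0],"jaw":0.65},{"linear":[0,0,0],"dr":[0,0,0],"jaw":0.72},{"linear":[0,0,0],"dr":[0,0,0],"jaw":0.72},{"linear":[0,0,0.2],"dr":[0,0,0],"jaw":0.72},{"linear":[0,0,0.5],"dr":[0,0,0],"jaw":0.72},{"linear":[0,0,0.8],"dr":[0,0,0],"jaw":0.72},{"linear":[0,0,1],"dr":[0,0,0],"jaw":0.72}]'
python3 -m pendant '[{"linear":[0,0,0.4],"dr":[0,0,0],"jaw":0.72},{"linear":[0,0,0.72],"dr":[0,0,0],"jaw":0.72},{"linear":[0,0,0.72],"dr":[0,0,0],"jaw":0.72}]'
python3 -m pendant '[{"linear":[0.14,0.28,0],"dr":[0,0,0.05],"jaw":0.72},{"linear":[0.28,0.56,0],"dr":[0,0,0.1],"jaw":0.72},{"linear":[0.42,0.82,0],"dr":[0,0,0.15],"jaw":0.72},{"linear":[0.42,0.82,0],"dr":[0,0,0.2],"jaw":0.72}]'
python3 -m pendant '[{"linear":[0.14,0.28,0],"dr":[0,0,0.05],"jaw":0.72},{"linear":[0.28,0.56,0],"dr":[0,0,0.1],"jaw":0.72},{"linear":[0.42,0.82,0],"dr":[0,0,0.15],"jaw":0.72},{"linear":[0.42,0.82,0],"dr":[0,0,0.2],"jaw":0.72}]'
python3 -m pendant '[{"linear":[0.14,0.28,0],"dr":[0,0,0.05],"jaw":0.72},{"linear":[0.28,0.56,0],"dr":[0,0,0.1],"jaw":0.72},{"linear":[0.42,0.82,0],"dr":[0,0,0.15],"jaw":0.72},{"linear":[0.42,0.82,0],"dr":[0,0,0.2],"jaw":0.72}]'
python3 -m pendant '[{"linear":[0.14,0.28,0],"dr":[0,0,0.05],"jaw":0.72},{"linear":[0.28,0.56,0],"dr":[0,0,0.1],"jaw":0.72},{"linear":[0.42,0.82,0],"dr":[0,0,0.15],"jaw":0.72},{"linear":[0.42,0.82,0],"dr":[0,0,0.21],"jaw":0.72},{"linear":[0.42,0.82,-0.3],"dr":[0,0,0.21],"jaw":0.72},{"linear":[0.42,0.82,-0.6],"dr":[0,0,0.21],"jaw":0.72},{"linear":[0.42,0.82,-0.75],"dr":[0,0,0.21],"jaw":0.72},{"linear":[0.42,0.82,-0.75],"dr":[0,0,0.21],"jaw":0.72},{"linear":[0.42,0.82,-0.75],"dr":[0,0,0.21],"jaw":0.72}]'
python3 - <<'E'
from h import *
s=get_state();print(np.array([586.5,-53.6,44])-s['eef_pos'],s['width'])
p=snapshot('top');
for l in('tin_blue1','caddy'):
    for r in find_in(l,p):
        b=r['box'];print(l,r['conf'],np.round(b,1),onz(p,(b[0]+b[2]/2,b[1]+b[3]/2),66).round(1))
print(tins(p,(425,285,80,55)))
E
```

```text
t: 29.3
eef_pos: [418.3, -379.1, 112.3]
eef_rot: [[0.024, 1.0, -0.005], [1.0, -0.024, 0.007], [0.007, -0.005, -1.0]]
force: [-0.7, 0.5, -2.3]
width: 49.7
grip_force: 25.0
t: 29.97
eef_pos: [421.0, -382.5, 46.6]
eef_rot: [[0.026, 1.0, 0.001], [1.0, -0.026, -0.002], [-0.002, 0.001, -1.0]]
force: [0.3, 0.3, -1.3]
width: 49.7
grip_force: 25.0
t: 30.63
eef_pos: [421.1, -382.6, 148.5]
eef_rot: [[0.026, 1.0, 0.002], [1.0, -0.026, -0.003], [-0.003, 0.002, -1.0]]
force: [0.6, -1.2, -0.6]
width: 67.6
grip_force: 0.0
t: 30.88
eef_pos: [422.9, -385.0, 225.9]
eef_rot: [[0.026, 1.0, 0.008], [1.0, -0.026, -0.011], [-0.011, 0.008, -1.0]]
force: [-0.3, -0.3, 1.1]
width: 67.6
grip_force: 0.0
t: 31.22
eef_pos: [463.8, -296.1, 217.1]
eef_rot: [[-0.392, 0.92, 0.0], [0.92, 0.392, 0.002], [0.001, 0.001, -1.0]]
force: [-0.3, 0.2, 0.1]
width: 67.7
grip_force: 0.0
t: 31.55
eef_pos: [505.7, -214.0, 217.1]
eef_rot: [[-0.732, 0.681, 0.0], [0.681, 0.732, 0.001], [0.001, 0.001, -1.0]]
force: [1.2, -0.7, -0.2]
width: 67.6
grip_force: 0.0
t: 31.88
eef_pos: [547.6, -132.0, 217.1]
eef_rot: [[-0.946, 0.324, 0.0], [0.324, 0.946, 0.001], [0.0, 0.001, -1.0]]
force: [0.2, -0.4, 0.4]
width: 67.9
grip_force: 0.0
t: 32.63
eef_pos: [587.8, -53.6, 141.6]
eef_rot: [[-0.995, -0.1, -0.002], [-0.1, 0.995, 0.001], [0.002, 0.001, -1.0]]
force: [0.5, 0.4, 0.2]
width: 67.3
grip_force: 0.0
[-1.32702800e+00  8.29549444e-03 -9.76383169e+01] 67.3393578492832
tin_blue1 0.81 [478.1 308.4  18.2  18.8] [ 416.1 -375.7   66. ]
tin_blue1 0.59 [368.8 257.    4.7   3.6] [569.  -57.8  66. ]
tin_blue1 0.59 [329.7 247.2  15.9  18.4] [573.2  32.8  66. ]
caddy 0.84 [225.3 227.2  25.4  22.7] [615.1 305.3  66. ]
[('blue', array([ 423. , -309.5]), 96.3)]
```

```bash
python3 -m pendant '[{"linear":[-0.01,0,-0.3],"dr":[0,0,0],"jaw":0.72},{"linear":[-0.01,0,-0.6],"dr":[0,0,0],"jaw":0.72},{"linear":[-0.01,0,-0.85],"dr":[0,0,0],"jaw":0.72},{"linear":[-0.01,0,-0.97],"dr":[0,0,0],"jaw":0.72},{"linear":[-0.01,0,-0.97],"dr":[0,0,0],"jaw":0.72},{"linear":[-0.01,0,-0.97],"dr":[0,0,0],"jaw":0.4},{"linear":[-0.01,0,-0.97],"dr":[0,0,0],"jaw":0.4},{"linear":[-0.01,0,-0.97],"dr":[0,0,0],"jaw":0.4},{"linear":[-0.01,0,-0.97],"dr":[0,0,0],"jaw":0.4},{"linear":[-0.01,0,-0.97],"dr":[0,0,0],"jaw":0.4},{"linear":[-0.01,0,-0.97],"dr":[0,0,0],"jaw":0.4}]' 25
python3 -m pendant '[{"linear":[0,0,0.15],"dr":[0,0,0],"jaw":0.4},{"linear":[0,0,0.35],"dr":[0,0,0],"jaw":0.4},{"linear":[0,0,0.65],"dr":[0,0,0],"jaw":0.4},{"linear":[0,0,0.95],"dr":[0,0,0],"jaw":0.4},{"linear":[0,0,1],"dr":[0,0,0],"jaw":0.4}]'
python3 -m pendant '[{"linear":[0,0,0.3],"dr":[0,0,0],"jaw":0.4},{"linear":[0,0,0.6],"dr":[0,0,0],"jaw":0.4},{"linear":[0,0,0.75],"dr":[0,0,0],"jaw":0.4},{"linear":[0,0,0.75],"dr":[0,0,0],"jaw":0.4}]'
python3 -m pendant '[{"linear":[-0.13,-0.2,0],"dr":[0,0,-0.055],"jaw":0.4},{"linear":[-0.26,-0.4,0],"dr":[0,0,-0.11],"jaw":0.4},{"linear":[-0.39,-0.6,0],"dr":[0,0,-0.165],"jaw":0.4},{"linear":[-0.52,-0.8,0],"dr":[0,0,-0.22],"jaw":0.4},{"linear":[-0.55,-0.9,0],"dr":[0,0,-0.27],"jaw":0.4}]'
python3 -m pendant '[{"linear":[-0.13,-0.2,0],"dr":[0,0,-0.055],"jaw":0.4},{"linear":[-0.26,-0.4,0],"dr":[0,0,-0.11],"jaw":0.4},{"linear":[-0.39,-0.6,0],"dr":[0,0,-0.165],"jaw":0.4},{"linear":[-0.52,-0.8,0],"dr":[0,0,-0.22],"jaw":0.4},{"linear":[-0.55,-0.9,0],"dr":[0,0,-0.27],"jaw":0.4}]'
python3 -m pendant '[{"linear":[-0.13,-0.2,0],"dr":[0,0,-0.055],"jaw":0.4},{"linear":[-0.26,-0.4,0],"dr":[0,0,-0.11],"jaw":0.4},{"linear":[-0.39,-0.6,0],"dr":[0,0,-0.165],"jaw":0.4},{"linear":[-0.52,-0.8,0],"dr":[0,0,-0.22],"jaw":0.4},{"linear":[-0.55,-0.9,0],"dr":[0,0,-0.27],"jaw":0.4},{"linear":[-0.55,-0.9,0],"dr":[0,0,-0.27],"jaw":0.4},{"linear":[-0.55,-0.9,0],"dr":[0,0,-0.27],"jaw":0.4}]'
python3 - <<'E'
from h import *
s=get_state();print(np.array([422,-324,44])-s['eef_pos'],s['width'])
E
```

```text
t: 33.7
eef_pos: [589.1, -54.3, 47.7]
eef_rot: [[-0.995, -0.1, 0.004], [-0.1, 0.995, -0.001], [-0.004, -0.001, -1.0]]
force: [-0.1, 0.4, 6.0]
width: 49.4
grip_force: 25.0
t: 34.12
eef_pos: [590.5, -54.6, 151.5]
eef_rot: [[-0.995, -0.1, 0.009], [-0.1, 0.995, -0.003], [-0.009, -0.004, -1.0]]
force: [1.7, -0.7, -0.8]
width: 49.7
grip_force: 25.0
t: 34.45
eef_pos: [589.4, -54.3, 224.3]
eef_rot: [[-0.995, -0.1, 0.007], [-0.1, 0.995, -0.002], [-0.007, -0.003, -1.0]]
force: [0.3, -0.4, -1.3]
width: 49.9
grip_force: 25.0
t: 34.87
eef_pos: [529.9, -144.9, 217.7]
eef_rot: [[-0.89, 0.455, -0.004], [0.455, 0.89, 0.001], [0.004, -0.001, -1.0]]
force: [0.0, 0.3, -0.5]
width: 49.0
grip_force: 25.0
t: 35.28
eef_pos: [475.0, -234.8, 217.8]
eef_rot: [[-0.507, 0.862, -0.003], [0.862, 0.507, 0.002], [0.003, -0.002, -1.0]]
force: [0.0, -0.1, -0.9]
width: 49.4
grip_force: 25.0
t: 35.87
eef_pos: [421.7, -323.2, 218.5]
eef_rot: [[0.024, 1.0, -0.002], [1.0, -0.024, 0.003], [0.003, -0.002, -1.0]]
force: [-0.1, 1.5, -2.6]
width: 49.6
grip_force: 25.0
[   0.34435334   -0.77210569 -174.45057909] 49.558905880566165
```

```bash
python3 -m pendant '[{"linear":[0,-0.01,-0.3],"dr":[0,0,0],"jaw":0.4},{"linear":[0,-0.01,-0.6],"dr":[0,0,0],"jaw":0.4},{"linear":[0,-0.01,-0.9],"dr":[0,0,0],"jaw":0.4},{"linear":[0,-0.01,-1],"dr":[0,0,0],"jaw":0.4}]'
python3 -m pendant '[{"linear":[0,0,-0.3],"dr":[0,0,0],"jaw":0.4},{"linear":[0,0,-0.5],"dr":[0,0,0],"jaw":0.4},{"linear":[0,0,-0.6],"dr":[0,0,0],"jaw":0.4},{"linear":[0,0,-0.66],"dr":[0,0,0],"jaw":0.4},{"linear":[0,0,-0.7],"dr":[0,0,0],"jaw":0.4},{"linear":[0,0,-0.72],"dr":[0,0,0],"jaw":0.4},{"linear":[0,0,-0.72],"dr":[0,0,0],"jaw":0.4},{"linear":[0,0,-0.72],"dr":[0,0,0],"jaw":0.4}]'
python3 -m pendant '[{"linear":[0,0,0],"dr":[0,0,0],"jaw":0.55},{"linear":[0,0,0],"dr":[0,0,0],"jaw":0.65},{"linear":[0,0,0],"dr":[0,0,0],"jaw":0.72},{"linear":[0,0,0],"dr":[0,0,0],"jaw":0.72},{"linear":[0,0,0.2],"dr":[0,0,0],"jaw":0.72},{"linear":[0,0,0.5],"dr":[0,0,0],"jaw":0.72},{"linear":[0,0,0.8],"dr":[0,0,0],"jaw":0.72},{"linear":[0,0,1],"dr":[0,0,0],"jaw":0.72}]'
python3 -m pendant '[{"linear":[0,0,0.4],"dr":[0,0,0],"jaw":0.72},{"linear":[0,0,0.72],"dr":[0,0,0],"jaw":0.72},{"linear":[0,0,0.72],"dr":[0,0,0],"jaw":0.72}]'
python3 -m pendant '[{"linear":[0.13,0.28,0],"dr":[0,0,0.05],"jaw":0.72},{"linear":[0.26,0.56,0],"dr":[0,0,0.1],"jaw":0.72},{"linear":[0.38,0.88,0],"dr":[0,0,0.15],"jaw":0.72},{"linear":[0.38,0.88,0],"dr":[0,0,0.2],"jaw":0.72}]'
python3 -m pendant '[{"linear":[0.13,0.28,0],"dr":[0,0,0.05],"jaw":0.72},{"linear":[0.26,0.56,0],"dr":[0,0,0.1],"jaw":0.72},{"linear":[0.38,0.88,0],"dr":[0,0,0.15],"jaw":0.72},{"linear":[0.38,0.88,0],"dr":[0,0,0.2],"jaw":0.72}]'
python3 -m pendant '[{"linear":[0.13,0.28,0],"dr":[0,0,0.05],"jaw":0.72},{"linear":[0.26,0.56,0],"dr":[0,0,0.1],"jaw":0.72},{"linear":[0.38,0.88,0],"dr":[0,0,0.15],"jaw":0.72},{"linear":[0.38,0.88,0],"dr":[0,0,0.2],"jaw":0.72}]'
python3 -m pendant '[{"linear":[0.13,0.28,0],"dr":[0,0,0.05],"jaw":0.72},{"linear":[0.26,0.56,0],"dr":[0,0,0.1],"jaw":0.72},{"linear":[0.39,0.88,0],"dr":[0,0,0.15],"jaw":0.72},{"linear":[0.39,0.88,0],"dr":[0,0,0.21],"jaw":0.72},{"linear":[0.39,0.88,-0.3],"dr":[0,0,0.21],"jaw":0.72},{"linear":[0.39,0.88,-0.6],"dr":[0,0,0.21],"jaw":0.72},{"linear":[0.39,0.88,-0.75],"dr":[0,0,0.21],"jaw":0.72},{"linear":[0.39,0.88,-0.75],"dr":[0,0,0.21],"jaw":0.72},{"linear":[0.39,0.88,-0.75],"dr":[0,0,0.21],"jaw":0.72}]'
python3 - <<'E'
from h import *
s=get_state();print(np.array([576.7,27.7,44])-s['eef_pos'],s['width'])
p=snapshot('top');
for l in('tin_blue1','tin_gold1','caddy'):
    for r in find_in(l,p):
        b=r['box'];print(l,r['conf'],np.round(b,1),onz(p,(b[0]+b[2]/2,b[1]+b[3]/2),66).round(1))
E
```

```text
t: 36.2
eef_pos: [420.5, -321.0, 115.0]
eef_rot: [[0.022, 1.0, -0.006], [1.0, -0.022, 0.007], [0.007, -0.006, -1.0]]
force: [-0.2, 0.0, -2.2]
width: 49.2
grip_force: 25.0
t: 36.87
eef_pos: [423.0, -325.4, 49.5]
eef_rot: [[0.025, 1.0, 0.001], [1.0, -0.025, -0.001], [-0.001, 0.001, -1.0]]
force: [0.6, 0.2, -1.0]
width: 49.8
grip_force: 25.0
t: 37.53
eef_pos: [423.1, -325.6, 151.4]
eef_rot: [[0.026, 1.0, 0.002], [1.0, -0.026, -0.003], [-0.002, 0.002, -1.0]]
force: [1.0, -0.5, 1.3]
width: 67.5
grip_force: 0.0
t: 37.78
eef_pos: [425.1, -327.8, 228.6]
eef_rot: [[0.026, 1.0, 0.009], [1.0, -0.026, -0.01], [-0.01, 0.009, -1.0]]
force: [0.5, -1.3, 0.4]
width: 67.4
grip_force: 0.0
t: 38.12
eef_pos: [461.4, -232.7, 220.1]
eef_rot: [[-0.392, 0.92, 0.0], [0.92, 0.392, 0.002], [0.002, 0.001, -1.0]]
force: [0.2, -0.0, -0.4]
width: 67.7
grip_force: 0.0
t: 38.45
eef_pos: [499.4, -144.6, 220.0]
eef_rot: [[-0.732, 0.681, 0.0], [0.681, 0.732, 0.002], [0.001, 0.001, -1.0]]
force: [-0.7, -0.1, -0.1]
width: 67.6
grip_force: 0.0
t: 38.78
eef_pos: [537.3, -56.6, 220.1]
eef_rot: [[-0.946, 0.324, 0.0], [0.324, 0.946, 0.002], [0.0, 0.002, -1.0]]
force: [0.2, -1.1, -0.3]
width: 67.4
grip_force: 0.0
t: 39.53
eef_pos: [574.8, 27.3, 144.6]
eef_rot: [[-0.995, -0.1, -0.002], [-0.1, 0.995, 0.0], [0.002, 0.0, -1.0]]
force: [-0.0, -0.3, 0.0]
width: 67.6
grip_force: 0.0
[   1.91848772    0.41512969 -100.63387209] 67.59181234652002
tin_blue1 0.54 [457.2 305.9  20.2  22.2] [ 417.5 -320.7   66. ]
tin_blue1 0.53 [480.2 308.8  19.4  17.3] [ 417.2 -383.2   66. ]
tin_blue1 0.51 [331.2 260.9  12.8   4.7] [554.7  32.5  66. ]
tin_gold1 0.45 [360.8 219.2  11.5  10.8] [662.1 -44.   66. ]
caddy 0.81 [222.4 229.5  27.7  24.1] [606.7 309.7  66. ]
```

```bash
python3 -m pendant '[{"linear":[0.02,0,-0.3],"dr":[0,0,0],"jaw":0.72},{"linear":[0.02,0,-0.6],"dr":[0,0,0],"jaw":0.72},{"linear":[0.02,0,-0.85],"dr":[0,0,0],"jaw":0.72},{"linear":[0.02,0,-0.98],"dr":[0,0,0],"jaw":0.72},{"linear":[0.02,0,-0.98],"dr":[0,0,0],"jaw":0.72},{"linear":[0.02,0,-0.98],"dr":[0,0,0],"jaw":0.4},{"linear":[0.02,0,-0.98],"dr":[0,0,0],"jaw":0.4},{"linear":[0.02,0,-0.98],"dr":[0,0,0],"jaw":0.4},{"linear":[0.02,0,-0.98],"dr":[0,0,0],"jaw":0.4},{"linear":[0.02,0,-0.98],"dr":[0,0,0],"jaw":0.4},{"linear":[0.02,0,-0.98],"dr":[0,0,0],"jaw":0.4}]' 25
python3 -m pendant '[{"linear":[0,0,0.15],"dr":[0,0,0],"jaw":0.4},{"linear":[0,0,0.35],"dr":[0,0,0],"jaw":0.4},{"linear":[0,0,0.65],"dr":[0,0,0],"jaw":0.4},{"linear":[0,0,0.95],"dr":[0,0,0],"jaw":0.4},{"linear":[0,0,1],"dr":[0,0,0],"jaw":0.4}]'
python3 -m pendant '[{"linear":[0,0,0.3],"dr":[0,0,0],"jaw":0.4},{"linear":[0,0,0.6],"dr":[0,0,0],"jaw":0.4},{"linear":[0,0,0.75],"dr":[0,0,0],"jaw":0.4},{"linear":[0,0,0.75],"dr":[0,0,0],"jaw":0.4}]'
python3 -m pendant '[{"linear":[-0.13,-0.2,0],"dr":[0,0,-0.055],"jaw":0.4},{"linear":[-0.26,-0.4,0],"dr":[0,0,-0.11],"jaw":0.4},{"linear":[-0.39,-0.6,0],"dr":[0,0,-0.165],"jaw":0.4},{"linear":[-0.51,-0.8,0],"dr":[0,0,-0.22],"jaw":0.4},{"linear":[-0.51,-0.98,0],"dr":[0,0,-0.27],"jaw":0.4}]'
python3 -m pendant '[{"linear":[-0.13,-0.2,0],"dr":[0,0,-0.055],"jaw":0.4},{"linear":[-0.26,-0.4,0],"dr":[0,0,-0.11],"jaw":0.4},{"linear":[-0.39,-0.6,0],"dr":[0,0,-0.165],"jaw":0.4},{"linear":[-0.51,-0.8,0],"dr":[0,0,-0.22],"jaw":0.4},{"linear":[-0.51,-0.98,0],"dr":[0,0,-0.27],"jaw":0.4}]'
python3 -m pendant '[{"linear":[-0.13,-0.2,0],"dr":[0,0,-0.055],"jaw":0.4},{"linear":[-0.26,-0.4,0],"dr":[0,0,-0.11],"jaw":0.4},{"linear":[-0.39,-0.6,0],"dr":[0,0,-0.165],"jaw":0.4},{"linear":[-0.51,-0.8,0],"dr":[0,0,-0.22],"jaw":0.4},{"linear":[-0.51,-0.98,0],"dr":[0,0,-0.27],"jaw":0.4},{"linear":[-0.51,-0.98,0],"dr":[0,0,-0.27],"jaw":0.4},{"linear":[-0.51,-0.98,0],"dr":[0,0,-0.27],"jaw":0.4}]'
python3 - <<'E'
from h import *
s=get_state();print(np.array([423.7,-266,44])-s['eef_pos'],s['width'])
E
```

```text
t: 40.65
eef_pos: [579.0, 27.1, 49.7]
eef_rot: [[-0.995, -0.1, 0.004], [-0.1, 0.995, -0.0], [-0.004, -0.001, -1.0]]
force: [0.1, 0.1, 6.4]
width: 49.3
grip_force: 25.0
t: 41.07
eef_pos: [580.6, 26.8, 153.5]
eef_rot: [[-0.995, -0.1, 0.01], [-0.1, 0.995, -0.002], [-0.01, -0.003, -1.0]]
force: [0.8, -0.4, -0.3]
width: 49.8
grip_force: 25.0
t: 41.4
eef_pos: [579.4, 26.9, 226.3]
eef_rot: [[-0.995, -0.1, 0.007], [-0.1, 0.995, -0.001], [-0.007, -0.002, -1.0]]
force: [1.7, -0.8, 0.0]
width: 49.8
grip_force: 25.0
t: 41.82
eef_pos: [523.7, -71.2, 219.7]
eef_rot: [[-0.891, 0.454, -0.004], [0.454, 0.891, 0.001], [0.004, -0.001, -1.0]]
force: [-0.1, 0.2, -1.3]
width: 49.7
grip_force: 25.0
t: 42.23
eef_pos: [472.9, -169.1, 219.8]
eef_rot: [[-0.508, 0.861, -0.004], [0.861, 0.508, 0.002], [0.003, -0.002, -1.0]]
force: [0.1, 0.0, -0.7]
width: 49.8
grip_force: 25.0
t: 42.82
eef_pos: [423.5, -266.5, 220.4]
eef_rot: [[0.025, 1.0, -0.002], [1.0, -0.025, 0.003], [0.003, -0.002, -1.0]]
force: [0.3, -0.0, -1.3]
width: 49.7
grip_force: 25.0
[ 1.53875927e-01  5.04151066e-01 -1.76429586e+02] 49.67433082716025
```

```bash
python3 -m pendant '[{"linear":[0,0,-0.3],"dr":[0,0,0],"jaw":0.4},{"linear":[0,0,-0.6],"dr":[0,0,0],"jaw":0.4},{"linear":[0,0,-0.9],"dr":[0,0,0],"jaw":0.4},{"linear":[0,0,-1],"dr":[0,0,0],"jaw":0.4}]'
python3 -m pendant '[{"linear":[0,0,-0.3],"dr":[0,0,0],"jaw":0.4},{"linear":[0,0,-0.5],"dr":[0,0,0],"jaw":0.4},{"linear":[0,0,-0.6],"dr":[0,0,0],"jaw":0.4},{"linear":[0,0,-0.67],"dr":[0,0,0],"jaw":0.4},{"linear":[0,0,-0.71],"dr":[0,0,0],"jaw":0.4},{"linear":[0,0,-0.74],"dr":[0,0,0],"jaw":0.4},{"linear":[0,0,-0.74],"dr":[0,0,0],"jaw":0.4},{"linear":[0,0,-0.74],"dr":[0,0,0],"jaw":0.4}]'
python3 -m pendant '[{"linear":[0,0,0],"dr":[0,0,0],"jaw":0.55},{"linear":[0,0,0],"dr":[0,0,0],"jaw":0.65},{"linear":[0,0,0],"dr":[0,0,0],"jaw":0.72},{"linear":[0,0,0],"dr":[0,0,0],"jaw":0.72},{"linear":[0,0,0.2],"dr":[0,0,0],"jaw":0.72},{"linear":[0,0,0.5],"dr":[0,0,0],"jaw":0.72},{"linear":[0,0,0.8],"dr":[0,0,0],"jaw":0.72},{"linear":[0,0,1],"dr":[0,0,0],"jaw":0.72}]'
python3 -m pendant '[{"linear":[0,0,0.4],"dr":[0,0,0],"jaw":0.72},{"linear":[0,0,0.74],"dr":[0,0,0],"jaw":0.72},{"linear":[0,0,0.74],"dr":[0,0,0],"jaw":0.72},{"linear":[0,0,0.74],"dr":[0,0,0],"jaw":0.72}]'
python3 - <<'E'
from h import *
s=get_state();print(s['eef_pos'])
p=snapshot('top');l,t,w,h=345,205,45,50
hsv=cv2.cvtColor(p['frame'],cv2.COLOR_RGB2HSV)
print(hsv[228,356:380].tolist())
for v in(200,225,245):
    c=cont(p,(12,150,v),(24,255,255),(350,213,35,35));W=plane(p,c,66);print(v,cv2.contourArea(c),cv2.minAreaRect(W))
print(find_in('tin_gold1',p)[:2],find_in('caddy',p)[:1])
save(p,'c4',(340,200,60,60),6)
E
```

```text
t: 43.15
eef_pos: [422.0, -263.0, 117.0]
eef_rot: [[0.023, 1.0, -0.006], [1.0, -0.023, 0.007], [0.007, -0.007, -1.0]]
force: [-0.3, 0.5, -2.3]
width: 49.6
grip_force: 25.0
t: 43.82
eef_pos: [425.3, -267.6, 49.7]
eef_rot: [[0.025, 1.0, 0.002], [1.0, -0.025, -0.002], [-0.002, 0.002, -1.0]]
force: [1.2, 0.9, 1.4]
width: 49.8
grip_force: 25.0
t: 44.48
eef_pos: [425.1, -267.5, 151.2]
eef_rot: [[0.026, 1.0, 0.002], [1.0, -0.026, -0.002], [-0.002, 0.002, -1.0]]
force: [1.0, -0.9, -0.0]
width: 67.8
grip_force: 0.0
t: 44.82
eef_pos: [425.4, -267.8, 224.9]
eef_rot: [[0.026, 1.0, 0.004], [1.0, -0.026, -0.004], [-0.004, 0.004, -1.0]]
force: [-0.5, -0.8, -0.6]
width: 67.7
grip_force: 0.0
[ 425.36343514 -267.7715828   224.92427024]
[[17, 124, 206], [17, 149, 228], [18, 160, 244], [19, 161, 248], [19, 162, 247], [18, 164, 246], [19, 163, 246], [18, 164, 246], [19, 164, 246], [19, 164, 246], [19, 163, 246], [19, 164, 246], [19, 163, 246], [18, 164, 246], [19, 164, 246], [18, 164, 246], [19, 163, 246], [18, 165, 246], [18, 164, 246], [17, 167, 237], [16, 154, 190], [16, 124, 140], [17, 108, 125], [16, 109, 124]]
200 239.5 ((654.1187133789062, -42.60014343261719), (46.940284729003906, 49.02015686035156), 0.7155313491821289)
225 224.0 ((654.1895751953125, -43.94025802612305), (46.2839469909668, 46.72602462768555), 45.94169616699219)
245 165.0 ((652.8131713867188, -44.00068664550781), (40.42963790893555, 40.93633270263672), 46.49324035644531)
[{'box': [356.7, 218.2, 20.0, 25.8], 'conf': 0.81}, {'box': [281.0, 202.3, 150.5, 99.3], 'conf': 0.43}] [{'box': [222.5, 229.6, 28.7, 24.1], 'conf': 0.86}]
```

View pics/c4.png

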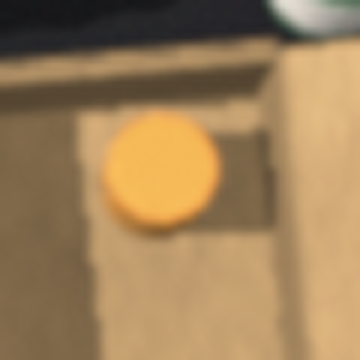

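```bash
python3 -m pendant '[{"linear":[0.2,0.2,0],"dr":[0,0,0.055],"jaw":0.72},{"linear":[0.4,0.4,0],"dr":[0,0,0.11],"jaw":0.72},{"linear":[0.6,0.6,0],"dr":[0,0,0.165],"jaw":0.72},{"linear":[0.76,0.74,0],"dr":[0,0,0.22],"jaw":0.72},{"linear":[0.76,0.74,0],"dr":[0,0,0.27],"jaw":0.72}]'
python3 -m pendant '[{"linear":[0.2,0.2,0],"dr":[0,0,0.055],"jaw":0.72},{"linear":[0.4,0.4,0],"dr":[0,0,0.11],"jaw":0.72},{"linear":[0.6,0.6,0],"dr":[0,0,0.165],"jaw":0.72},{"linear":[0.76,0.74,0],"dr":[0,0,0.22],"jaw":0.72},{"linear":[0.76,0.74,0],"dr":[0,0,0.27],"jaw":0.72}]'
python3 -m pendant '[{"linear":[0.2,0.2,0],"dr":[0,0,0.055],"jaw":0.72},{"linear":[0.4,0.4,0],"dr":[0,0,0.11],"jaw":0.72},{"linear":[0.6,0.6,0],"dr":[0,0,0.165],"jaw":0.72},{"linear":[0.76,0.74,0],"dr":[0,0,0.22],"jaw":0.72},{"linear":[0.77,0.75,0],"dr":[0,0,0.27],"jaw":0.72},{"linear":[0.77,0.75,-0.4],"dr":[0,0,0.27],"jaw":0.72},{"linear":[0.77,0.75,-0.75],"dr":[0,0,0.27],"jaw":0.72},{"linear":[0.77,0.75,-0.75],"dr":[0,0,0.27],"jaw":0.72},{"linear":[0.77,0.75,-0.75],"dr":[0,0,0.27],"jaw":0.72},{"linear":[0.77,0.75,-0.75],"dr":[0,0,0.27],"jaw":0.72}]'
python3 - <<'E'
from h import *
s=get_state();print(np.array([654,-43.5,46])-s['eef_pos'],s['width'],s['q'])
E
```

```text
t: 45.38
eef_pos: [501.3, -190.0, 220.1]
eef_rot: [[-0.522, 0.853, -0.003], [0.853, 0.522, 0.003], [0.004, -0.001, -1.0]]
force: [0.1, 0.3, 0.2]
width: 67.8
grip_force: 0.0
t: 45.8
eef_pos: [577.2, -116.0, 219.9]
eef_rot: [[-0.897, 0.441, -0.003], [0.441, 0.897, 0.002], [0.004, 0.001, -1.0]]
force: [0.7, -0.2, -0.4]
width: 67.6
grip_force: 0.0
t: 46.63
eef_pos: [653.7, -44.0, 148.1]
eef_rot: [[-0.995, -0.1, 0.0], [-0.1, 0.995, -0.0], [-0.0, -0.0, -1.0]]
force: [0.5, -0.5, 1.1]
width: 67.7
grip_force: 0.0
[   0.30771127    0.47014045 -102.1397092 ] 67.72519937369258 [-2.39870037e-01  3.17842628e-01  1.59295462e+00 -3.65509864e-05
  1.23055360e+00 -1.91043586e+00]
```

```bash
python3 -m pendant '[{"linear":[0,0,-0.3],"dr":[0,0,0],"jaw":0.72},{"linear":[0,0,-0.6],"dr":[0,0,0],"jaw":0.72},{"linear":[0,0,-0.85],"dr":[0,0,0],"jaw":0.72},{"linear":[0,0,-1],"dr":[0,0,0],"jaw":0.72},{"linear":[0,0,-1],"dr":[0,0,0],"jaw":0.72},{"linear":[0,0,-1],"dr":[0,0,0],"jaw":0.4},{"linear":[0,0,-1],"dr":[0,0,0],"jaw":0.4},{"linear":[0,0,-1],"dr":[0,0,0],"jaw":0.4},{"linear":[0,0,-1],"dr":[0,0,0],"jaw":0.4},{"linear":[0,0,-1],"dr":[0,0,0],"jaw":0.4},{"linear":[0,0,-1],"dr":[0,0,0],"jaw":0.4}]' 25
python3 -m pendant '[{"linear":[0,0,0.15],"dr":[0,0,0],"jaw":0.4},{"linear":[0,0,0.35],"dr":[0,0,0],"jaw":0.4},{"linear":[0,0,0.65],"dr":[0,0,0],"jaw":0.4},{"linear":[0,0,0.95],"dr":[0,0,0],"jaw":0.4},{"linear":[0,0,1],"dr":[0,0,0],"jaw":0.4}]'
python3 -m pendant '[{"linear":[0,0,0.3],"dr":[0,0,0],"jaw":0.4},{"linear":[0,0,0.6],"dr":[0,0,0],"jaw":0.4},{"linear":[0,0,0.75],"dr":[0,0,0],"jaw":0.4},{"linear":[0,0,0.75],"dr":[0,0,0],"jaw":0.4}]'
python3 -m pendant '[{"linear":[-0.15,0.23,0],"dr":[0,0,0],"jaw":0.4},{"linear":[-0.3,0.46,0],"dr":[0,0,0],"jaw":0.4},{"linear":[-0.46,0.7,0],"dr":[0,0,0],"jaw":0.4},{"linear":[-0.61,0.92,0],"dr":[0,0,0],"jaw":0.4}]'
python3 -m pendant '[{"linear":[-0.15,0.23,0],"dr":[0,0,0],"jaw":0.4},{"linear":[-0.3,0.46,0],"dr":[0,0,0],"jaw":0.4},{"linear":[-0.46,0.7,0],"dr":[0,0,0],"jaw":0.4},{"linear":[-0.61,0.92,0],"dr":[0,0,0],"jaw":0.4}]'
python3 -m pendant '[{"linear":[-0.15,0.23,0],"dr":[0,0,0],"jaw":0.4},{"linear":[-0.3,0.46,0],"dr":[0,0,0],"jaw":0.4},{"linear":[-0.46,0.7,0],"dr":[0,0,0],"jaw":0.4},{"linear":[-0.61,0.92,0],"dr":[0,0,0],"jaw":0.4}]'
python3 -m pendant '[{"linear":[-0.15,0.23,0],"dr":[0,0,0],"jaw":0.4},{"linear":[-0.3,0.46,0],"dr":[0,0,0],"jaw":0.4},{"linear":[-0.46,0.7,0],"dr":[0,0,0],"jaw":0.4},{"linear":[-0.62,0.93,0],"dr":[0,0,0],"jaw":0.4},{"linear":[-0.62,0.93,0],"dr":[0,0,0],"jaw":0.4},{"linear":[-0.62,0.93,0],"dr":[0,0,0],"jaw":0.4}]'
python3 - <<'E'
from h import *
s=get_state();print(np.array([407.8,327,46])-s['eef_pos'],s['width'])
E
```

```text
t: 47.55
eef_pos: [655.2, -44.2, 50.1]
eef_rot: [[-0.995, -0.1, 0.004], [-0.1, 0.995, -0.001], [-0.004, -0.001, -1.0]]
force: [0.7, -0.8, 6.2]
width: 49.4
grip_force: 25.0
t: 47.97
eef_pos: [656.5, -44.4, 154.6]
eef_rot: [[-0.995, -0.1, 0.01], [-0.1, 0.995, -0.002], [-0.01, -0.003, -1.0]]
force: [-0.1, 0.9, -0.1]
width: 49.8
grip_force: 25.0
t: 48.3
eef_pos: [655.3, -44.2, 227.2]
eef_rot: [[-0.995, -0.1, 0.007], [-0.1, 0.995, -0.002], [-0.007, -0.003, -1.0]]
force: [0.1, -0.0, -0.7]
width: 49.7
grip_force: 25.0
t: 48.63
eef_pos: [590.3, 49.3, 219.9]
eef_rot: [[-0.995, -0.099, -0.004], [-0.099, 0.995, 0.001], [0.004, 0.001, -1.0]]
force: [1.1, 0.4, -1.1]
width: 49.3
grip_force: 25.0
t: 48.97
eef_pos: [529.2, 141.3, 220.1]
eef_rot: [[-0.995, -0.1, -0.004], [-0.1, 0.995, -0.0], [0.004, 0.0, -1.0]]
force: [0.7, 0.2, -1.1]
width: 49.6
grip_force: 25.0
t: 49.3
eef_pos: [468.2, 233.1, 220.2]
eef_rot: [[-0.995, -0.1, -0.003], [-0.1, 0.995, -0.001], [0.003, -0.0, -1.0]]
force: [0.5, 0.2, -1.7]
width: 49.4
grip_force: 25.0
t: 49.8
eef_pos: [406.8, 325.5, 220.6]
eef_rot: [[-0.995, -0.102, -0.003], [-0.102, 0.995, -0.002], [0.003, -0.001, -1.0]]
force: [0.1, 0.5, -1.8]
width: 49.2
grip_force: 25.0
[   0.98090783    1.53814277 -174.5657115 ] 49.18605312865066
```

Held. Lower and release, back off, and take a final look.

```bash
python3 -m pendant '[{"linear":[0,0,-0.3],"dr":[0,0,0],"jaw":0.4},{"linear":[0,0,-0.6],"dr":[0,0,0],"jaw":0.4},{"linear":[0,0,-0.9],"dr":[0,0,0],"jaw":0.4},{"linear":[0,0,-1],"dr":[0,0,0],"jaw":0.4}]'
python3 -m pendant '[{"linear":[0,0,-0.3],"dr":[0,0,0],"jaw":0.4},{"linear":[0,0,-0.5],"dr":[0,0,0],"jaw":0.4},{"linear":[0,0,-0.6],"dr":[0,0,0],"jaw":0.4},{"linear":[0,0,-0.67],"dr":[0,0,0],"jaw":0.4},{"linear":[0,0,-0.71],"dr":[0,0,0],"jaw":0.4},{"linear":[0,0,-0.74],"dr":[0,0,0],"jaw":0.4},{"linear":[0,0,-0.74],"dr":[0,0,0],"jaw":0.4},{"linear":[0,0,-0.74],"dr":[0,0,0],"jaw":0.4}]'
python3 -m pendant '[{"linear":[0,0,0],"dr":[0,0,0],"jaw":0.55},{"linear":[0,0,0],"dr":[0,0,0],"jaw":0.65},{"linear":[0,0,0],"dr":[0,0,0],"jaw":0.72},{"linear":[0,0,0],"dr":[0,0,0],"jaw":0.72},{"linear":[0,0,0.2],"dr":[0,0,0],"jaw":0.72},{"linear":[0,0,0.5],"dr":[0,0,0],"jaw":0.72},{"linear":[0,0,0.8],"dr":[0,0,0],"jaw":0.72},{"linear":[0,0,1],"dr":[0,0,0],"jaw":0.72}]'
python3 -m pendant '[{"linear":[0,0,0.4],"dr":[0,0,0],"jaw":0.72},{"linear":[0,0,0.74],"dr":[0,0,0],"jaw":0.72},{"linear":[0,0,0.74],"dr":[0,0,0],"jaw":0.72}]'
python3 -m pendant '[{"linear":[0,-0.4,0],"dr":[0,0,0],"jaw":0.72},{"linear":[0,-0.7,0],"dr":[0,0,0],"jaw":0.72},{"linear":[0,-1,0],"dr":[0,0,0],"jaw":0.72}]'
python3 -m pendant '[{"linear":[0,-0.4,0],"dr":[0,0,0],"jaw":0.72},{"linear":[0,-0.7,0],"dr":[0,0,0],"jaw":0.72},{"linear":[0,-1,0],"dr":[0,0,0],"jaw":0.72}]'
python3 -m pendant '[{"linear":[0,-0.4,0],"dr":[0,0,0],"jaw":0.72},{"linear":[0,-0.7,0],"dr":[0,0,0],"jaw":0.72},{"linear":[0,-1,0],"dr":[0,0,0],"jaw":0.72},{"linear":[0,-1,0],"dr":[0,0,0],"jaw":0.72},{"linear":[0,-1,0],"dr":[0,0,0],"jaw":0.72},{"linear":[0,-1,0],"dr":[0,0,0],"jaw":0.72}]'
python3 - <<'E'
from h import *
p=snapshot('top');save(p,'c5',(150,160,360,190),2.2)
c=cont(p,(19,120,120),(30,255,255),(205,205,60,60));print(cv2.minAreaRect(plane(p,c,84))[:2])
q=snapshot('side');save(q,'s6')
E
```

```text
t: 50.13
eef_pos: [405.7, 322.6, 117.0]
eef_rot: [[-0.995, -0.098, -0.008], [-0.098, 0.995, -0.004], [0.008, -0.004, -1.0]]
force: [-1.4, -0.5, -1.5]
width: 49.6
grip_force: 25.0
t: 50.8
eef_pos: [409.8, 325.8, 50.1]
eef_rot: [[-0.995, -0.1, 0.003], [-0.1, 0.995, 0.001], [-0.003, 0.001, -1.0]]
force: [0.6, -0.4, 3.1]
width: 49.7
grip_force: 25.0
t: 51.47
eef_pos: [409.2, 325.7, 151.2]
eef_rot: [[-0.995, -0.1, 0.003], [-0.1, 0.995, 0.001], [-0.003, 0.001, -1.0]]
force: [0.7, -0.2, -0.5]
width: 67.5
grip_force: 0.0
t: 51.72
eef_pos: [411.9, 327.1, 230.6]
eef_rot: [[-0.995, -0.1, 0.012], [-0.1, 0.995, 0.006], [-0.013, 0.005, -1.0]]
force: [1.2, -0.4, 0.6]
width: 67.4
grip_force: 0.0
t: 51.97
eef_pos: [407.9, 224.2, 222.1]
eef_rot: [[-0.995, -0.101, -0.0], [-0.101, 0.995, -0.0], [0.0, -0.0, -1.0]]
force: [0.5, -0.5, -0.1]
width: 67.7
grip_force: 0.0
t: 52.22
eef_pos: [407.9, 123.7, 222.0]
eef_rot: [[-0.995, -0.1, -0.0], [-0.1, 0.995, -0.0], [0.0, -0.0, -1.0]]
force: [0.4, -1.0, 0.2]
width: 67.5
grip_force: 0.0
t: 52.72
eef_pos: [408.2, 25.6, 222.1]
eef_rot: [[-0.995, -0.1, -0.0], [-0.1, 0.995, 0.0], [0.0, 0.001, -1.0]]
force: [0.2, -1.2, 0.7]
width: 67.9
grip_force: 0.0
((608.4586181640625, 273.4541320800781), (63.98928451538086, 62.25190353393555))
```

View pics/c5.png

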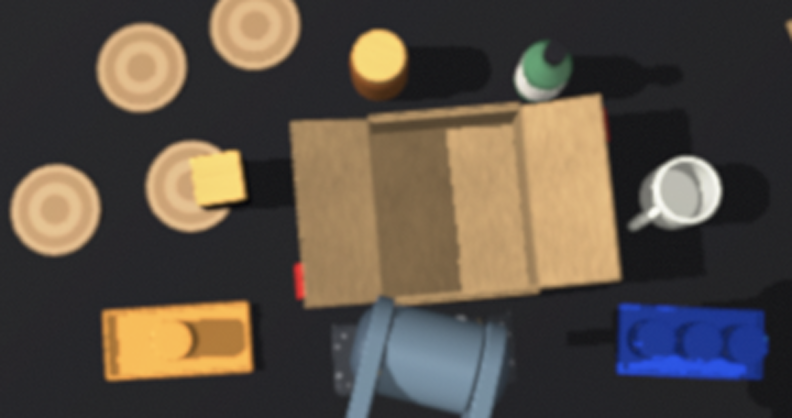

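View pics/s6.png

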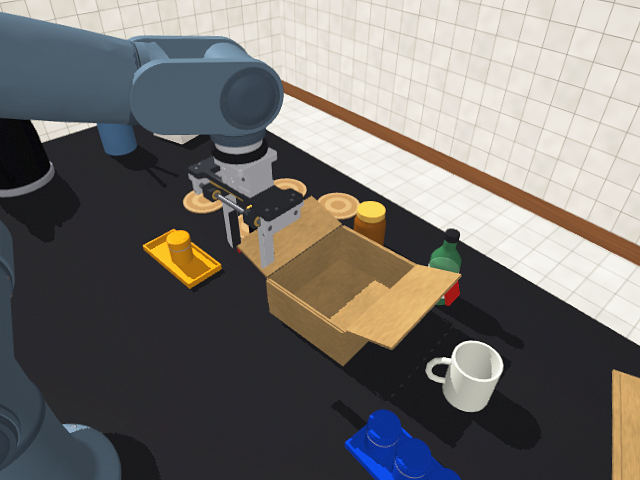

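All four tins are upright in their trays and both flaps are back, but the caddy was knocked to about (608,273), lid at crop (217,178), off the mat's centre. I regrip it to re-centre it.

```bash
python3 -m pendant '[{"linear":[0.2,0.25,0],"dr":[0,0,0],"jaw":1},{"linear":[0.4,0.5,0],"dr":[0,0,0],"jaw":1},{"linear":[0.6,0.75,0],"dr":[0,0,0],"jaw":1},{"linear":[0.67,0.83,0],"dr":[0,0,0],"jaw":1}]'
python3 -m pendant '[{"linear":[0.2,0.25,0],"dr":[0,0,0],"jaw":1},{"linear":[0.4,0.5,0],"dr":[0,0,0],"jaw":1},{"linear":[0.6,0.75,0],"dr":[0,0,0],"jaw":1},{"linear":[0.67,0.83,0],"dr":[0,0,0],"jaw":1}]'
python3 -m pendant '[{"linear":[0.2,0.25,0],"dr":[0,0,0],"jaw":1},{"linear":[0.4,0.5,0],"dr":[0,0,0],"jaw":1},{"linear":[0.6,0.75,0],"dr":[0,0,0],"jaw":1},{"linear":[0.67,0.83,0],"dr":[0,0,0],"jaw":1},{"linear":[0.67,0.83,-0.4],"dr":[0,0,0],"jaw":1},{"linear":[0.67,0.83,-0.7],"dr":[0,0,0],"jaw":1},{"linear":[0.67,0.83,-0.7],"dr":[0,0,0],"jaw":1},{"linear":[0.67,0.83,-0.7],"dr":[0,0,0],"jaw":1},{"linear":[0.67,0.83,-0.7],"dr":[0,0,0],"jaw":1}]'
python3 - <<'E'
from h import *
s=get_state();print(np.array([608.5,273.5,53])-s['eef_pos'],s['width'])
p=snapshot('side');b=find_in('caddy',p);print(b[:1]);
c=cont(p,(19,120,120),(30,255,255),(200,160,90,90));print(plane(p,[c.mean(0)],84),c.min(0),c.max(0))
save(p,'s7',(180,120,160,120),3)
E
```

```text
t: 53.15
eef_pos: [476.6, 111.9, 222.3]
eef_rot: [[-0.995, -0.104, 0.0], [-0.104, 0.995, 0.001], [-0.0, 0.001, -1.0]]
force: [0.1, -0.7, 0.4]
width: 90.9
grip_force: 0.0
t: 53.48
eef_pos: [543.3, 194.6, 222.1]
eef_rot: [[-0.995, -0.104, -0.0], [-0.104, 0.995, 0.001], [-0.0, 0.001, -1.0]]
force: [-0.1, -0.3, 0.0]
width: 93.7
grip_force: 0.0
t: 54.23
eef_pos: [610.0, 274.5, 154.4]
eef_rot: [[-0.995, -0.1, 0.002], [-0.1, 0.995, 0.0], [-0.002, 0.0, -1.0]]
force: [0.5, -0.2, 0.8]
width: 93.9
grip_force: 0.0
[  -1.47281786   -0.97761478 -101.38327475] 93.8824522392063
[{'box': [249.1, 196.9, 31.1, 37.3], 'conf': 0.56}]
[[608.80975 273.2715 ]] [246 196] [281 218]
```

View pics/s7.png

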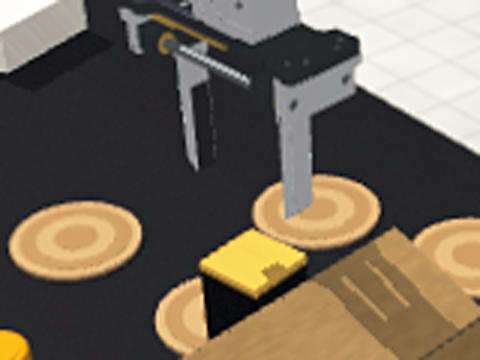

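```bash
python3 -m pendant '[{"linear":[-0.01,-0.01,-0.3],"dr":[0,0,0],"jaw":1},{"linear":[-0.01,-0.01,-0.6],"dr":[0,0,0],"jaw":1},{"linear":[-0.01,-0.01,-0.85],"dr":[0,0,0],"jaw":1},{"linear":[-0.01,-0.01,-1],"dr":[0,0,0],"jaw":1},{"linear":[-0.01,-0.01,-1],"dr":[0,0,0],"jaw":1},{"linear":[-0.01,-0.01,-1],"dr":[0,0,0],"jaw":0.5},{"linear":[-0.01,-0.01,-1],"dr":[0,0,0],"jaw":0.5},{"linear":[-0.01,-0.01,-1],"dr":[0,0,0],"jaw":0.5},{"linear":[-0.01,-0.01,-1],"dr":[0,0,0],"jaw":0.5},{"linear":[-0.01,-0.01,-1],"dr":[0,0,0],"jaw":0.5},{"linear":[-0.01,-0.01,-1],"dr":[0,0,0],"jaw":0.5},{"linear":[-0.01,-0.01,-1],"dr":[0,0,0],"jaw":0.5},{"linear":[-0.01,-0.01,-1],"dr":[0,0,0],"jaw":0.5}]' 25
python3 -m pendant '[{"linear":[0,0,0.1],"dr":[0,0,0],"jaw":0.5},{"linear":[0,0,0.2],"dr":[0,0,0],"jaw":0.5},{"linear":[0,0,0.3],"dr":[0,0,0],"jaw":0.5},{"linear":[-0.01,0.15,0.3],"dr":[0,0,0],"jaw":0.5},{"linear":[-0.01,0.3,0.3],"dr":[0,0,0],"jaw":0.5},{"linear":[-0.01,0.45,0.3],"dr":[0,0,0],"jaw":0.5},{"linear":[-0.01,0.45,0.3],"dr":[0,0,0],"jaw":0.5},{"linear":[-0.01,0.45,0.3],"dr":[0,0,0],"jaw":0.5},{"linear":[-0.01,0.45,0.3],"dr":[0,0,0],"jaw":0.5}]'
```

```text
t: 55.42
eef_pos: [609.1, 273.5, 53.6]
eef_rot: [[-0.995, -0.1, 0.002], [-0.1, 0.995, 0.001], [-0.002, 0.0, -1.0]]
force: [-0.5, 1.3, 5.4]
width: 61.1
grip_force: 24.3
t: 56.17
eef_pos: [606.9, 318.4, 81.7]
eef_rot: [[-0.995, -0.101, -0.001], [-0.101, 0.995, -0.001], [0.001, -0.001, -1.0]]
force: [0.3, -0.6, -1.2]
width: 61.0
grip_force: 24.4
```

```bash
python3 -m pendant '[{"linear":[0,0,-0.1],"dr":[0,0,0],"jaw":0.5},{"linear":[0,0,-0.2],"dr":[0,0,0],"jaw":0.5},{"linear":[0,0,-0.25],"dr":[0,0,0],"jaw":0.5},{"linear":[0,0,-0.28],"dr":[0,0,0],"jaw":0.5},{"linear":[0,0,-0.3],"dr":[0,0,0],"jaw":0.5},{"linear":[0,0,-0.3],"dr":[0,0,0],"jaw":0.5},{"linear":[0,0,-0.3],"dr":[0,0,0],"jaw":0.5}]'
python3 -m pendant '[{"linear":[0,0,0],"dr":[0,0,0],"jaw":0.7},{"linear":[0,0,0],"dr":[0,0,0],"jaw":0.85},{"linear":[0,0,0],"dr":[0,0,0],"jaw":1},{"linear":[0,0,0],"dr":[0,0,0],"jaw":1},{"linear":[0,0,0],"dr":[0,0,0],"jaw":1},{"linear":[0,0,0.2],"dr":[0,0,0],"jaw":1},{"linear":[0,0,0.5],"dr":[0,0,0],"jaw":1},{"linear":[0,0,0.8],"dr":[0,0,0],"jaw":1},{"linear":[0,0,1],"dr":[0,0,0],"jaw":1}]'
python3 -m pendant '[{"linear":[0,0,0.4],"dr":[0,0,0],"jaw":1},{"linear":[0,0,0.7],"dr":[0,0,0],"jaw":1},{"linear":[-0.3,-0.3,0.7],"dr":[0,0,0],"jaw":1},{"linear":[-0.6,-0.6,0.7],"dr":[0,0,0],"jaw":1},{"linear":[-0.9,-0.9,0.7],"dr":[0,0,0],"jaw":1}]'
python3 -m pendant '[{"linear":[-0.3,-0.3,0],"dr":[0,0,0],"jaw":1},{"linear":[-0.6,-0.6,0],"dr":[0,0,0],"jaw":1},{"linear":[-0.9,-0.9,0],"dr":[0,0,0],"jaw":1},{"linear":[-0.9,-0.9,0],"dr":[0,0,0],"jaw":1},{"linear":[-0.9,-0.9,0],"dr":[0,0,0],"jaw":1}]'
python3 - <<'E'
from h import *
p=snapshot('top');save(p,'c6',(150,160,360,190),2.2)
c=cont(p,(19,120,120),(30,255,255),(205,205,60,60));print(cv2.minAreaRect(plane(p,c,84)))
E
```

```text
t: 56.75
eef_pos: [607.6, 318.1, 53.3]
eef_rot: [[-0.995, -0.099, -0.0], [-0.099, 0.995, -0.0], [0.0, -0.0, -1.0]]
force: [-2.8, -0.9, 4.9]
width: 60.8
grip_force: 24.5
t: 57.5
eef_pos: [608.4, 318.5, 155.5]
eef_rot: [[-0.995, -0.1, 0.003], [-0.1, 0.995, 0.001], [-0.003, 0.001, -1.0]]
force: [0.2, -0.2, 0.5]
width: 93.8
grip_force: 0.0
t: 57.92
eef_pos: [518.3, 229.1, 223.0]
eef_rot: [[-0.995, -0.101, 0.001], [-0.101, 0.995, 0.0], [-0.001, -0.0, -1.0]]
force: [0.9, -0.1, 0.6]
width: 94.2
grip_force: 0.0
t: 58.33
eef_pos: [428.0, 138.9, 222.5]
eef_rot: [[-0.995, -0.098, 0.001], [-0.098, 0.995, 0.0], [-0.001, 0.0, -1.0]]
force: [0.0, 0.5, -0.5]
width: 93.7
grip_force: 0.0
((605.943115234375, 316.7173767089844), (62.77153396606445, 62.11834716796875), 9.546768188476562)
```

View pics/c6.png

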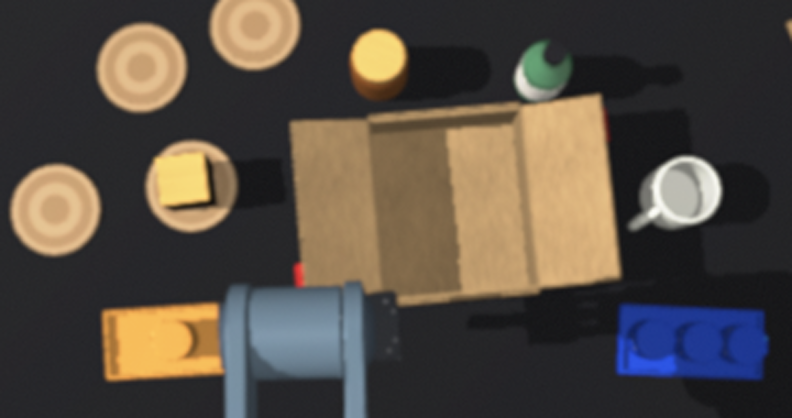

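The caddy is back in the middle of the mat (lid at crop (183,180), 2 mm off), the carton is empty, both flaps are open, and the gold and blue tins stand in their trays.

```bash
python3 -c "
from plant import finish_job
print(finish_job())"
```

```text
the job is handed in; nothing more can be done
None
```

The job is handed in: the caddy is upright on the nearest mat (re-centred after it was knocked), both flaps are folded well back, and all four tins found (three blue, one gold) stand in the trays of their own colour.

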